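Read sample pots all round and nest them

ROBOT

A 6-joint arm with a two-finger parallel gripper is mounted at the origin on the work surface. World frame = base frame: x ahead of the robot, y to its left, z up, the work surface at z = 0. Lengths are in mm, angles in rad, forces in N, time in s.
With the tool pointing down it reaches from about 350 to 875 mm from the base axis. Payload 4.2 kg.
Tool frame: the origin (TCP) lies at the very end of the fingers, on their centre line; the grasp point (between the pads) lies 19 mm behind it; z points along the fingers, y is the line along which they close (so a half turn about z gives the same grasp; the last joint's range is limited). The gripper opens to 85 mm and grips with 20 to 120 N. Pads are 22 mm wide; open, the fingers measure 114 mm over their backs; the gripper's body (76 mm by 85 mm) begins 54 mm behind the grasp point. The pads swing forward as they close: fully open they stand 13 mm farther back than shut.
Start: joints at [1.478, 0.385, 0.008, 0, -1.194, -0.259], TCP at [215.335, 586.711, 231.312] pointing down, gripper open.
Joint ranges: [-3.14, 3.14], [-1.21, 2.06], [-1.07, 1.41], [-3.16, 2.05], [-2.99, -0.16], [-3.1, 3.1]. Speed limits (rad/s): [2.79, 2.79, 3.14, 3.14, 3.14, 3.14].

INTERFACE

Orientations are given as a unit quaternion [x, y, z, w].
In Python, from bench import monitor, get_image, camera_info, job_done gives the robot as it stands.
- The arm moves only by the tool send_rows, never from a script. Its argument "series" is a list of rows, each a list of 3 entries, a list of its own where there are three numbers: the shift along the tool's x, y, z in mm, then the turn, a rotation vector about the tool's x, y, z in rad, then the finger opening in mm, from 0 to 85.4. A call has 1 to 8 rows; each row shifts and turns the commanded pose from where the row before left it, along the tool's axes as they then stand; what a row does not reach is not made up. A row lasts 1/10 s, in which the tool goes at most 50 mm and 8.59 degrees, less where a joint would pass 70% of its speed; a pose out of reach is approached as far as the arm can. A call with a gripper value outside its range is refused whole. The fingers move at their own pace and stop on an object; the grip force is fixed at half the most. Time passes only in rows, so rows that do not move let the fingers close. It gives the time, the measured TCP pose, the force, the opening and the grip force at its end, in the units of the state.
- monitor.read_state(): the state, without advancing time (a new reading comes with each control period).
- get_image(name): name is "side" or "top"; returns the picture (400x640x3 uint8, red, green, blue); there is no depth.
- camera_info(name): a dict with "intrinsics" (3x3 intrinsics, pixels), "dist_coeffs" ([k1, k2, p1, p2, k3] as OpenCV has them; the pictures are not rectified), "R" (3x3) and "t" (3): a world point X has camera coordinates R X + t. Camera axes: x right, y down, z forward; pixel columns grow to the right and rows downward; lengths in mm; the calibration is good to about 2 mm. A picture is of the moment at which its call begins. camera_info takes no time and is no camera call.
- job_done(): hands the job in; it is judged then, once.
The state is a dict: "clock": time; "joints": joint angles; "joint_vel": joint speeds; "joint_efforts": joint torques, N m; "position": TCP position; "ee_rot": TCP orientation; "contact_force": force on the tool from outside, world axes, zero at the start; "wrist_torque": the same for the moment, N m; "gripper_width": finger opening in mm; "grasp_force": force on a finger pad.
Only numpy, scipy, OpenCV 4.12 (cv2) and the standard library are available. Lean on these libraries where they do the work, as an engineer would, in place of code of your own. Each camera call takes 0.05 s, during which the arm holds its last target. There are 200 camera calls.

TASK

Check in the empty sample pots on the table one after another: first the one with the yellow collar, then purple, then black (skip any that is not there). Lift each one to the reader's reading point and, holding it upright in the air there, turn it so that its red, then its green, then its blue label squarely faces the reader window, keeping still for two seconds at each. In the end all these pots must stand nested fully home in the stack on the holder's pot, with the plain grey-collared pot nested on top of them all, everything let go, and the tube racks and the marker left where they are.

Things in the scene. Friction and masses are not known exactly. Their poses are not given: they have to be found in the camera images.
- pot_yellow: tapered white pot, yellow collar, read first, may be absent; 0.15 kg, 72 mm tall, open top, weighted foot. Origin: centre of underside; z up its axis. Diameter 44 mm at the foot, 57 at 42 mm height, then a straight 68 mm collar (grip here) to the rim; wall 2.5 mm. Labels 26 x 30 mm, with tabs on the rim above: red at own +x, green 120, blue 240 deg counter-clockwise from above
- pot_purple: tapered white pot, purple collar, read second, may be absent; 0.15 kg, 72 mm tall, open top, weighted foot. Origin: centre of underside; z up its axis. Diameter 44 mm at the foot, 57 at 42 mm height, then a straight 68 mm collar (grip here) to the rim; wall 2.5 mm. Labels 26 x 30 mm, with tabs on the rim above: red at own +x, green 120, blue 240 deg counter-clockwise from above
- pot_black: tapered white pot, black collar, read third, may be absent; 0.15 kg, 72 mm tall, open top, weighted foot. Origin: centre of underside; z up its axis. Diameter 44 mm at the foot, 57 at 42 mm height, then a straight 68 mm collar (grip here) to the rim; wall 2.5 mm. Labels 26 x 30 mm, with tabs on the rim above: red at own +x, green 120, blue 240 deg counter-clockwise from above
- pot_grey: plain tapered white pot, grey plastic collar, no labels, always there: goes on top of the stack; 0.15 kg, 72 mm tall, open top, weighted foot. Origin: centre of underside; z up its axis. Diameter 44 mm at the foot, 57 at 42 mm height, then a straight 68 mm collar (grip here) to the rim; wall 2.5 mm.
- yellow_red (a point): centre of the red label of the yellow-collared pot, 26 mm from the pot's axis, 22 mm above its underside; x points level (pot upright) straight out of the label, z along the pot's axis
- yellow_green (a point): centre of the green label of the yellow-collared pot, 26 mm from the pot's axis, 22 mm above its underside; x points level (pot upright) straight out of the label, z along the pot's axis
- yellow_blue (a point): centre of the blue label of the yellow-collared pot, 26 mm from the pot's axis, 22 mm above its underside; x points level (pot upright) straight out of the label, z along the pot's axis
- purple_red (a point): centre of the red label of the purple-collared pot, 26 mm from the pot's axis, 22 mm above its underside; x points level (pot upright) straight out of the label, z along the pot's axis
- purple_green (a point): centre of the green label of the purple-collared pot, 26 mm from the pot's axis, 22 mm above its underside; x points level (pot upright) straight out of the label, z along the pot's axis
- purple_blue (a point): centre of the blue label of the purple-collared pot, 26 mm from the pot's axis, 22 mm above its underside; x points level (pot upright) straight out of the label, z along the pot's axis
- black_red (a point): centre of the red label of the black-collared pot, 26 mm from the pot's axis, 22 mm above its underside; x points level (pot upright) straight out of the label, z along the pot's axis
- black_green (a point): centre of the green label of the black-collared pot, 26 mm from the pot's axis, 22 mm above its underside; x points level (pot upright) straight out of the label, z along the pot's axis
- black_blue (a point): centre of the blue label of the black-collared pot, 26 mm from the pot's axis, 22 mm above its underside; x points level (pot upright) straight out of the label, z along the pot's axis
- reader: fixed label reader: grey box 90 mm deep, 100 wide, 102 tall, with a black window, on a grey base sheet (3 mm) with a white ring round a red dot. Origin: on the table at the red dot, over which the pot's axis belongs while reading. x points level from the dot to the window, whose face is 84 mm away; the box runs from 86 to 176 mm; z up
- reader_focus (a point): reading point in the air: 26 mm from the red dot's axis towards the window (58 mm before it), 57 mm above the table, level with the red line on the window. A label is read when its centre is here, facing the window; the pot's underside is then 35 mm above the table, its axis over the red dot
- holder: fixed stack holder: dark steel disc, 110 mm across, 10 mm thick, in which stands fixed and upright an unlabelled pot of the same shape with a steel collar, the first of the stack. Origin: centre of the disc's underside on the table; z up the stack's axis. The steel rim is 82 mm above the table
- holder_seat (a point): centre of the underside of the holder's fixed pot, 10 mm above the table. A pot lowered into another rests with its collar on the other's rim, its origin 30 mm above the other's (about 2 mm radial play on the way in): so nested pots stand 30, 60, 90, 120 mm above this point
- rack_yellow: bystander: white block rack, 90 x 150 mm, 90 mm tall, full of yellow-capped tubes; origin at the centre of its underside
- rack_purple: bystander: white block rack, 90 x 150 mm, 90 mm tall, full of purple-capped tubes; origin at the centre of its underside
- marker: bystander: blue-capped white marker pen, 130 mm long, 13 mm thick, lying on the table; origin at the centre of its underside, x along it

How it is judged:
By the outcome, as a careful person would: the job done as asked, in the order asked, and still so for the second after the job is handed in, with the robot touching nothing.
Of pot_yellow, pot_purple, pot_black only 2 to 3 are there at a start; the rules pass over those that are not, and their reading is None.
At some moment in a run one of pot_yellow, pot_purple, pot_black, pot_grey may be knocked a few centimetres aside while the robot is not near it.
Once in a run the grip may slacken for a moment while it holds something.
It also fails if it takes over 210 s, if anything falls off the work surface, if the arm or the gripper's body presses on something with over 40 N, if the wrist force passes 120 N, or if a joint passes its speed limit or range.

## Working session

There is one attempt and no reset: what is moved stays moved. The work goes in short steps, Python scripts to look and compute and a tool call to move; the robot and the scene stay as the last step left them, time stands still between calls to the robot, and variables do not carry over. Pictures are saved under pics/ and viewed, at most 14 in all, crops included, and the job is handed in when it is done.

Besides the shell and the picture viewer there is one more tool, called after ">>>" as name([rows], argument=value, ...), one row to a line, values as JSON. send_rows: Moves the arm, as the interface text tells. Its arguments: {"type":"object","properties":{"series":{"type":"array"}},"required":["series"]}

```bash
mkdir -p pics; ls; python3 - <<'E'
from bench import monitor,get_image,camera_info
import cv2
print(monitor.read_state())
for n in("side","top"):
    im=get_image(n);cv2.imwrite(f"pics/{n}0.png",im[:,:,::-1]);c=camera_info(n);print(n,c)
E
```

```text
pics
{'clock': 0.0, 'joints': array([ 1.47763276e+00,  3.85547747e-01,  6.59263496e-03, -5.13586863e-04,
       -1.19400795e+00, -2.58565839e-01]), 'joint_vel': array([-0.00184417,  0.00045829, -0.00084617,  0.00082348, -0.00135476,
       -0.00216575]), 'joint_efforts': array([-2.67365440e-04, -3.92283010e+01,  1.88397700e+01,  4.18614015e+00,
       -4.65971432e-03, -2.65374815e-06]), 'position': array([215.12126228, 586.16820179, 230.21175903]), 'ee_rot': array([ 9.84558432e-01, -1.75052743e-01, -1.48367817e-04,  1.09938070e-03]), 'contact_force': array([ 0.28356278, -0.534766  ,  0.19934742]), 'wrist_torque': array([-0.03219294, -0.01012727, -0.03875354]), 'grasp_force': 0.0, 'gripper_width': 85.66296955464497}
side {'intrinsics': array([[470.94983331,   0.        , 318.92012074],
       [  0.        , 470.94983331, 185.54519187],
       [  0.        ,   0.        ,   1.        ]]), 'dist_coeffs': array([-0.04727887,  0.        ,  0.        ,  0.        ,  0.        ]), 'R': array([[ 0.9747129 , -0.22338726,  0.00573569],
       [-0.17256985, -0.76879033, -0.61577681],
       [ 0.14196623,  0.59921579, -0.78789975]]), 't': array([-568.52800468,  167.39782021, 1015.30817881])}
top {'intrinsics': array([[424.64809754,   0.        , 320.06833709],
       [  0.        , 424.64809754, 206.15684576],
       [  0.        ,   0.        ,   1.        ]]), 'dist_coeffs': array([-0.00749884,  0.        ,  0.        ,  0.        ,  0.        ]), 'R': array([[ 0.01702288, -0.99984098, -0.00531287],
       [-0.9977081 , -0.01663805, -0.06558746],
       [ 0.06548864,  0.00641718, -0.99783268]]), 't': array([ 12.40624699, 586.20645274, 988.76344928])}
```

View pics/side0.png

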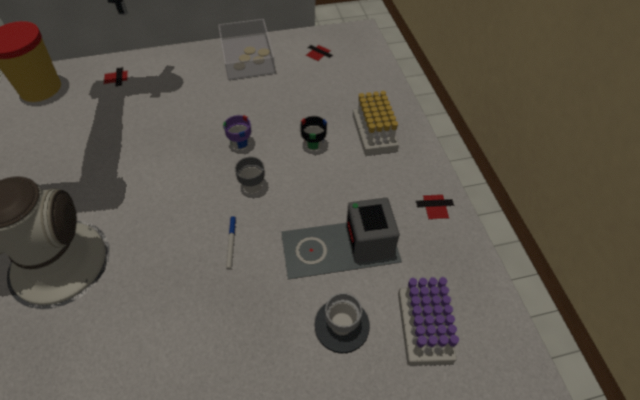

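View pics/top0.png

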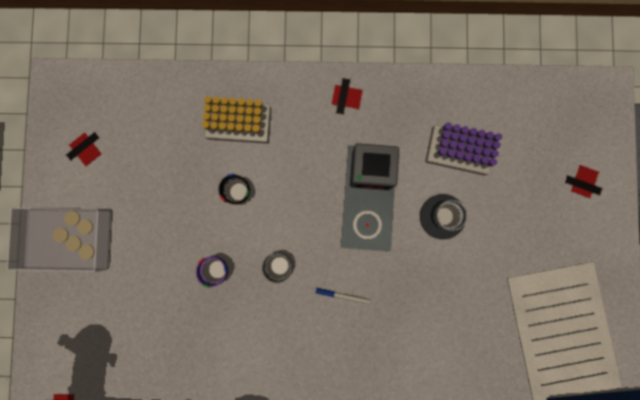

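Both views show purple, black and grey pots; yellow is absent. In the top view, purple is at about (212,270), black (236,189), grey (278,266), the red dot (367,225), and the steel pot (449,216). Next come enlarged crops.

```bash
cat > h.py <<'E'
import numpy as np,cv2
from bench import monitor,get_image,camera_info
from scipy.optimize import least_squares
C={n:camera_info(n) for n in("side","top")}
def proj(n,X):
    c=C[n];return cv2.projectPoints(np.asarray(X,float).reshape(-1,1,3),cv2.Rodrigues(c["R"])[0],c["t"],c["intrinsics"],c["dist_coeffs"])[0].reshape(-1,2)
def tri(a,b): # pixel in side, in top -> world, residual px
    f=lambda X:np.r_[proj("side",X)[0]-a,proj("top",X)[0]-b]
    r=least_squares(f,[500,0,50]);return r.x,r.fun
def onplane(n,uv,z):
    r=least_squares(lambda p:proj(n,[p[0],p[1],z])[0]-uv,[500,0]);return r.x
def crop(im,x,y,w,h,k):
    o=cv2.resize(im[y:y+h,x:x+w],None,fx=k,fy=k,interpolation=cv2.INTER_CUBIC)
    o=np.clip(o.astype(float)*1.3,0,255).astype(np.uint8)
    for i in range(-(-x//10)*10,x+w,10):
        cv2.line(o,((i-x)*k,0),((i-x)*k,5),(255,255,0),1);cv2.putText(o,str(i),((i-x)*k+1,14),0,.32,(255,255,0),1)
    for j in range(-(-y//10)*10,y+h,10):
        cv2.line(o,(0,(j-y)*k),(5,(j-y)*k),(255,255,0),1);cv2.putText(o,str(j),(6,(j-y)*k+4),0,.32,(255,255,0),1)
    return o
def save(name,o):cv2.imwrite("pics/"+name,o[:,:,::-1])
E
python3 - <<'E'
from h import *
s=cv2.imread("pics/side0.png")[:,:,::-1];t=cv2.imread("pics/top0.png")[:,:,::-1]
a=crop(s,215,105,120,95,5);b=crop(t,190,165,110,125,4)
save("c1.png",crop(s,215,110,120,86,6));save("c2.png",crop(t,190,167,115,123,4))
a=crop(t,335,165,140,75,5)[:, :];b=crop(s,285,225,140,40,5)
save("c3.png",np.vstack([a,b]));save("c4.png",crop(s,305,285,75,70,8))
E
```

```text
(no output)
```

View pics/c1.png

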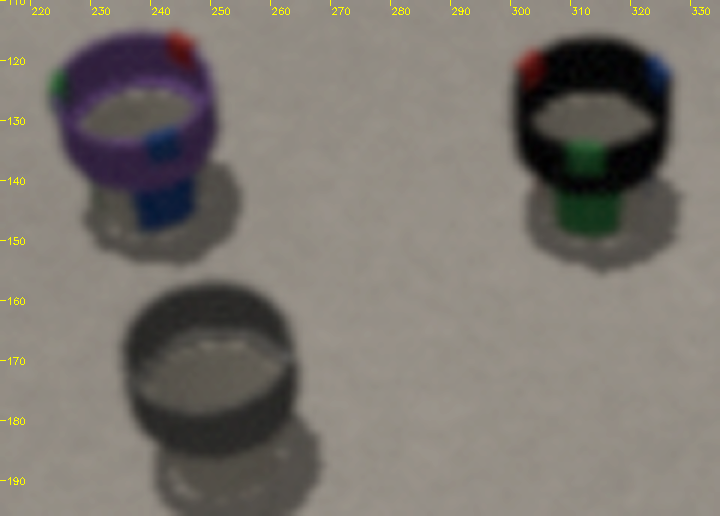

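View pics/c2.png

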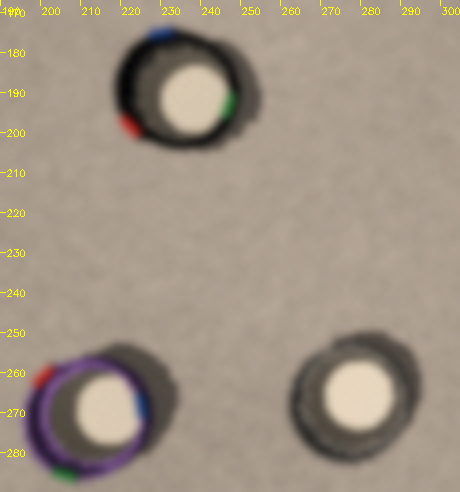

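View pics/c3.png

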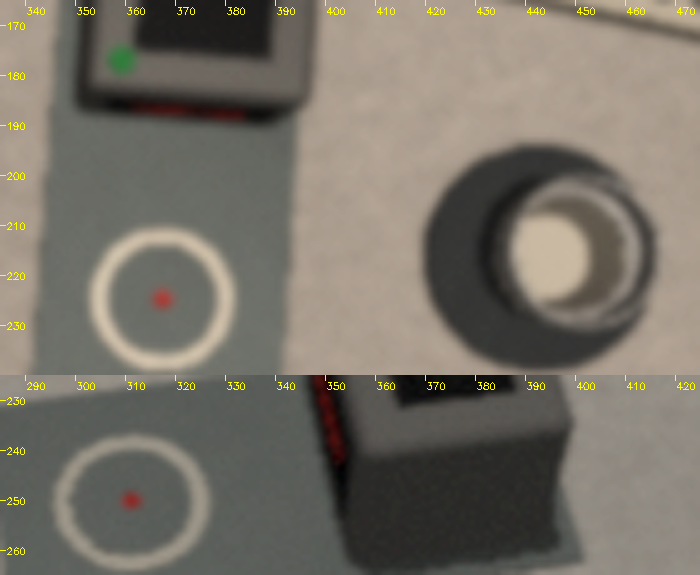

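View pics/c4.png

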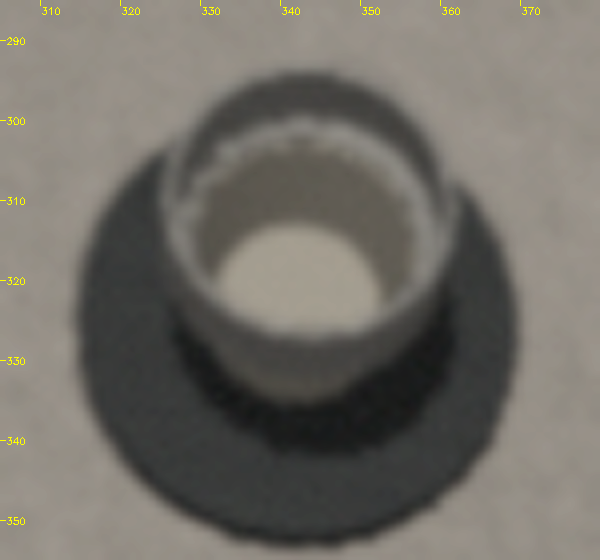

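Crops read: the pots' collar edges and tab colours are clear. Dot is at side (311,250), top (367.6,224.7). Steel rim centre in the top view is about (450,215.5); its disc in the side view spans 314.6 to 369.6 and reaches down to row 353.3. Next I fit cylinders to these edges.

```bash
cat >> h.py <<'E'
A=np.linspace(0,2*np.pi,180,endpoint=False)
def ext(n,x,y,zr,r,h):
    P=np.vstack([np.c_[x+r*np.cos(A),y+r*np.sin(A),0*A+z] for z in ({zr,zr-h})]);q=proj(n,P);return np.r_[q.min(0),q.max(0)] # l,t,r,b
def fit(obs,r,h,x0=(500,0,72)):
    # obs: list (view, [l,t,r,b] with None)
    def f(p):
        o=[]
        for n,e in obs:
            m=ext(n,*p,r,h);o+=[m[i]-e[i] for i in range(4) if e[i] is not None]
        return np.array(o)
    s=least_squares(f,x0);return s.x,s.fun
E
python3 - <<'E'
from h import *
N=None;np.set_printoptions(precision=1,suppress=True)
print("cam",[-C[n]["R"].T@C[n]["t"] for n in C])
print("purple",fit([("side",[224.7,115.3,251.2,141.7]),("top",[193.5,255.8,N,286.7])],34,30))
print("black",fit([("side",[300.5,116,326.5,142.2]),("top",[216,175,N,204.3])],34,30))
print("grey",fit([("side",[235.5,156.8,264.5,186.3]),("top",[260.5,252,N,283.2])],34,30))
print("holder",fit([("side",[325,294,362.4,N]),("top",[N,199.4,466,231.6])],34,1))
print("disc",fit([("side",[314.6,N,369.6,353.3]),("top",[420,193.8,N,238.4])],55,10,(500,0,10)))
d=tri([311,249.9],[367.6,224.7]);print("dot",d,onplane("side",[311,249.9],3),onplane("top",[367.6,224.7],3))
# reader direction: base sheet edges / window bottom in top view
for uv in([356,187.3],[386,188.8]):print(uv,onplane("top",uv,95))
E
```

```text
cam [array([ 438.9, -606.7,  906.3]), array([ 519.9,   15.8, 1025.1])]
purple (array([432.3, 270.2,  64.9]), array([-1.3, -0.4,  0.5,  0.5, -0. , -0.5, -0.3]))
black (array([619.3, 225.6,  65. ]), array([-1. , -0.4, -0. ,  0.7, -0. , -1.1,  0.2]))
grey (array([443.4, 119.2,  67.6]), array([-1. , -0.4,  0.3,  0.5, -0. , -0.3, -0.4]))
holder (array([ 567.2, -272.1,   73.1]), array([ 0.1, -0. , -0.8,  0.6,  0.3, -1.3]))
disc (array([ 567.6, -273.1,   11.4]), array([-0.4,  0.5,  0.2, -0.3, -0.7,  0.8]))
dot (array([544.2, -92.4,   5.2]), array([-0.,  0.,  0., -0.])) [544.5 -91.1] [544.2 -92.6]
[356, 187.3] [623.8 -56.6]
[386, 188.8] [ 621.6 -122.6]
```

```bash
cat >> h.py <<'E'
from scipy.spatial.transform import Rotation as Ro
def fitz(obs,z,r=34,h=30):
    def f(p):
        o=[]
        for n,e in obs:
            m=ext(n,*p,z,r,h);o+=[m[i]-e[i] for i in range(4) if e[i] is not None]
        return np.array(o)
    s=least_squares(f,(500,0));return s.x,s.fun
def go(p,yaw=None):
    """shift in the tool frame to p, then turn to world yaw of tool x (deg), tool down"""
    s=monitor.read_state();R=Ro.from_quat(s["ee_rot"]);x=R.as_matrix()[:,0];y0=np.degrees(np.arctan2(x[1],x[0]))
    print("t %.1f pos %s yaw %.2f j6 %.1f w %.1f"%(s["clock"],np.round(s["position"],1),y0,np.degrees(s["joints"][5]),s["gripper_width"]))
    print("shift tool",np.round(R.inv().apply(np.array(p)-s["position"]),1))
    if yaw is None: yaw=y0
    T=Ro.from_euler("z",yaw,degrees=True)*Ro.from_rotvec([np.pi,0,0])
    print("turn rad",np.round((R.inv()*T).as_rotvec(),4),"short-way")
def yawof(n,uv,c,z=71,):
    p=onplane(n,uv,z)-c;return np.degrees(np.arctan2(p[1],p[0])),np.hypot(*p)
E
python3 - <<'E'
from h import *
N=None;np.set_printoptions(precision=1,suppress=True)
P,e=fitz([("side",[224.7,115.3,251.2,141.7]),("top",[193.5,255.8,N,286.7])],72);print("purple",P,e)
B,e=fitz([("side",[300.5,116,326.5,142.2]),("top",[216,175,N,204.3])],72);print("black",B,e)
G,e=fitz([("side",[235.5,156.8,264.5,186.3]),("top",[260.5,252,N,283.2])],72);print("grey",G,e)
for n,tabs,c in(("purple",[("side",[245,118]),("side",[224.7,123.8]),("side",[242,133.5]),("top",[200.5,261]),("top",[206,285.5]),("top",[226,269])],P),
 ("black",[("side",[303.5,121.5]),("side",[312.5,136]),("side",[324.5,121.7]),("top",[221.5,198.5]),("top",[246,192.5]),("top",[229.5,175.5])],B)):
    print(n,[(v,uv,np.round(yawof(v,uv,c,68),1)) for v,uv in tabs])
for uv,z in(([346.2,165],3),([341.6,239.8],3),([394.6,190],3),([391.6,239],3),([352,187],102),([392,189.5],102)):print(uv,onplane("top",uv,z))
go([P[0],P[1],200],43)
E
```

```text
purple [432.7 265.8] [-1.4 -1.3  0.6 -0.2  0.9 -0.5 -0. ]
black [618.4 221.6] [-1.1 -1.3  0.1  0.   1.  -1.1  0.4]
grey [443.5 117. ] [-1.1 -0.9  0.4  0.   0.7 -0.3 -0.2]
purple [('side', [245, 118], array([40.6, 29.4])), ('side', [224.7, 123.8], array([162.5,  31.8])), ('side', [242, 133.5], array([-76.7,  34.9])), ('top', [200.5, 261], array([45.3, 31.5])), ('top', [206, 285.5], array([165.7,  33. ])), ('top', [226, 269], array([-81.3,  35.9]))]
black [('side', [303.5, 121.5], array([138.4,  27.5])), ('side', [312.5, 136], array([-104.3,   37.5])), ('side', [324.5, 121.7], array([10.9, 31.7])), ('top', [221.5, 198.5], array([132.6,  32.6])), ('top', [246, 192.5], array([-103.5,   32.1])), ('top', [229.5, 175.5], array([13.6, 31.6]))]
[346.2, 165] [688.1 -39.3]
[341.6, 239.8] [507.  -30.6]
[394.6, 190] [ 629.1 -157. ]
[391.6, 239] [ 510.9 -150.5]
[352, 187] [623.6 -47.3]
[392, 189.5] [ 619.5 -134.6]
t 0.1 pos [215.2 586.2 230.3] yaw -20.17 j6 -14.8 w 85.3
shift tool [314.6 225.7  30.8]
turn rad [ 0.   0.  -1.1] short-way
```

>>> send_rows([
  [[39.3,28.2,0],[0,0,0],85],
  [[39.3,28.2,0],[0,0,0],85],
  [[39.3,28.2,0],[0,0,0],85],
  [[39.3,28.2,0],[0,0,0],85],
  [[39.3,28.2,0],[0,0,0],85],
  [[39.3,28.2,0],[0,0,0],85],
  [[39.3,28.2,0],[0,0,0],85],
  [[39.3,28.2,0],[0,0,0],85],
])

```text
clock: 0.9
position: [433.2, 264.7, 231.2]
ee_rot: [0.985, -0.175, -0.0, 0.0]
contact_force: [0.5, 1.4, 0.2]
gripper_width: 84.9
grasp_force: 0.0
```

>>> send_rows([
  [[0,0,0],[0,0,-0.138],85],
  [[0,0,0],[0,0,-0.138],85],
  [[0,0,0],[0,0,-0.138],85],
  [[0,0,0],[0,0,-0.138],85],
  [[0,0,0],[0,0,-0.138],85],
  [[0,0,0],[0,0,-0.138],85],
  [[0,0,0],[0,0,-0.138],85],
  [[0,0,0],[0,0,-0.138],85],
])

```text
clock: 1.7
position: [432.4, 266.4, 230.8]
ee_rot: [0.929, 0.37, -0.001, 0.0]
contact_force: [0.0, 0.2, -0.1]
gripper_width: 85.1
grasp_force: 0.0
```

```bash
python3 - <<'E'
from h import *
go([432.6,267,110],43)
a=get_image("side");b=get_image("top")
save("v1.png",np.vstack([crop(a,200,60,160,90,5),np.zeros((4,800,3),np.uint8)]))
c=np.vstack([cv2.resize(a,(400,250)),cv2.resize(b,(400,250))]);save("v1.png",np.hstack([c,cv2.resize(crop(b,170,150,150,160,4)[:, :],(400,500))]))
E
```

```text
t 1.7 pos [432.4 266.4 230.8] yaw 43.41 j6 83.5 w 85.1
shift tool [  0.7  -0.3 120.8]
turn rad [-0.0002  0.0011  0.0072] short-way
```

View pics/v1.png

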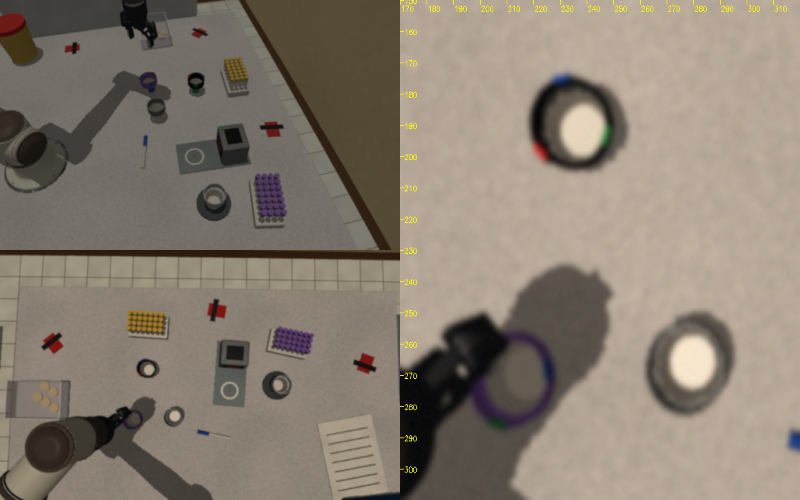

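The picture shows the gripper over the purple pot (top crop about (212,270)), with black and grey unmoved. Descend now.

>>> send_rows([
  [[0.5,0,30],[0,0,0],85],
  [[0,0,30],[0,0,0],85],
  [[0,0,30],[0,0,0],85],
  [[0,0,30],[0,0,0],85],
  [[0,0,25],[0,0,0],85],
  [[0,0,20],[0,0,0],85],
  [[0,0,15],[0,0,0],85],
  [[0,0,13.5],[0,0,0],85],
])

```text
clock: 2.6
position: [432.8, 266.6, 36.6]
ee_rot: [0.931, 0.366, -0.001, 0.0]
contact_force: [-0.4, -0.4, -0.9]
gripper_width: 85.0
grasp_force: 0.0
```

>>> send_rows([
  [[0,0,0],[0,0,0],85],
  [[0,0,0],[0,0,0],60],
  [[0,0,0],[0,0,0],60],
  [[0,0,0],[0,0,0],60],
  [[0,0,0],[0,0,0],60],
  [[0,0,0],[0,0,0],60],
  [[0,0,0],[0,0,0],60],
  [[0,0,0],[0,0,0],60],
])

```text
clock: 3.4
position: [433.9, 267.7, 39.0]
ee_rot: [0.93, 0.367, 0.001, -0.001]
contact_force: [0.0, -0.9, 6.2]
gripper_width: 67.2
grasp_force: 68.8
```

>>> send_rows([
  [[0,0,-10],[0,0,0],60],
  [[0,0,-20],[0,0,0],60],
  [[0,0,-30],[0,0,0],60],
  [[0,0,-30],[0,0,0],60],
  [[0,0,-20],[0,0,0],60],
  [[0,0,0],[0,0,0],60],
  [[0,0,0],[0,0,0],60],
])

```text
clock: 4.1
position: [432.4, 266.5, 147.6]
ee_rot: [0.93, 0.367, -0.0, -0.0]
contact_force: [-0.5, -0.9, -1.9]
gripper_width: 67.4
grasp_force: 68.5
```

```bash
python3 - <<'E'
from h import *
go([544.3,-92.4,146],-2.8)
a=get_image("side");b=get_image("top")
save("v2.png",np.hstack([crop(a,200,60,65,100,6),crop(b,175,220,65,100,6)]))
E
```

```text
t 4.1 pos [432.4 266.5 147.6] yaw 43.06 j6 83.1 w 67.4
shift tool [-163.3  338.6    1.4]
turn rad [-4.000e-04  9.000e-04  8.004e-01] short-way
```

View pics/v2.png

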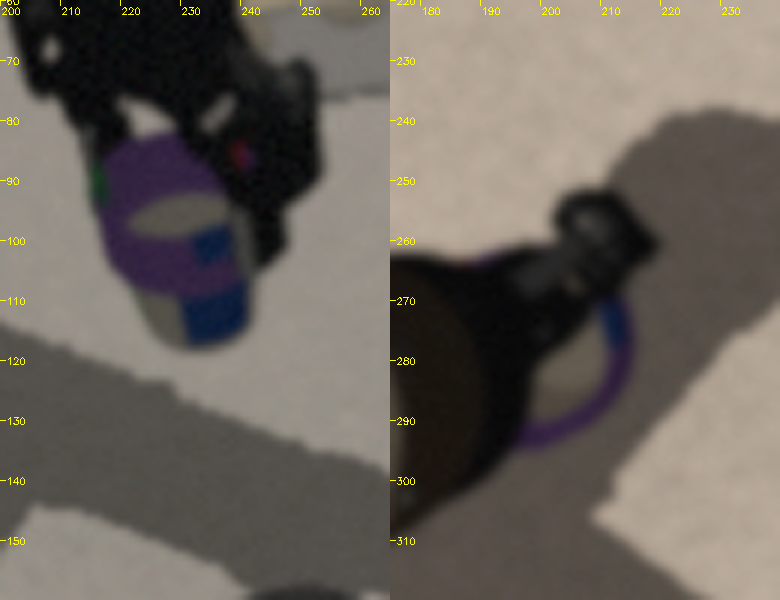

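The pot is held upright; in the side view its foot is at about (233,117). Now carry it to the reader.

>>> send_rows([
  [[-20.4,42.3,0],[0,0,0],60],
  [[-20.4,42.3,0],[0,0,0],60],
  [[-20.4,42.3,0],[0,0,0],60],
  [[-20.4,42.3,0],[0,0,0],60],
  [[-20.4,42.3,0],[0,0,0],60],
  [[-20.4,42.3,0],[0,0,0],60],
  [[-20.4,42.3,0],[0,0,0],60],
  [[-20.4,42.3,0],[0,0,0],60],
])

```text
clock: 5.0
position: [544.6, -93.6, 146.2]
ee_rot: [0.93, 0.367, -0.002, -0.001]
contact_force: [0.5, 1.0, -1.8]
gripper_width: 67.1
grasp_force: 68.7
```

>>> send_rows([
  [[0,0,0],[0,0,0.1334],60],
  [[0,0,0],[0,0,0.1334],60],
  [[0,0,0],[0,0,0.1334],60],
  [[0,0,0],[0,0,0.1334],60],
  [[0,0,0],[0,0,0.1334],60],
  [[0,0,0],[0,0,0.1334],60],
  [[0,0,20],[0,0,0],60],
  [[0,0,0],[0,0,0],60],
])

```text
clock: 5.8
position: [542.3, -91.7, 124.0]
ee_rot: [1.0, -0.025, -0.004, 0.0]
contact_force: [-0.7, 0.1, -2.7]
gripper_width: 67.1
grasp_force: 68.9
```

```bash
python3 - <<'E'
from h import *
go([544.3,-92.4,75],-2.8)
a=get_image("side");b=get_image("top")
save("v3.png",np.hstack([crop(a,270,170,65,100,6),crop(b,335,160,65,100,6)]))
E
```

```text
t 5.8 pos [542.3 -91.7 124. ] yaw -2.81 j6 80.0 w 67.1
shift tool [ 2.5  0.6 49. ]
turn rad [ 0.0003  0.0087 -0.0002] short-way
```

View pics/v3.png

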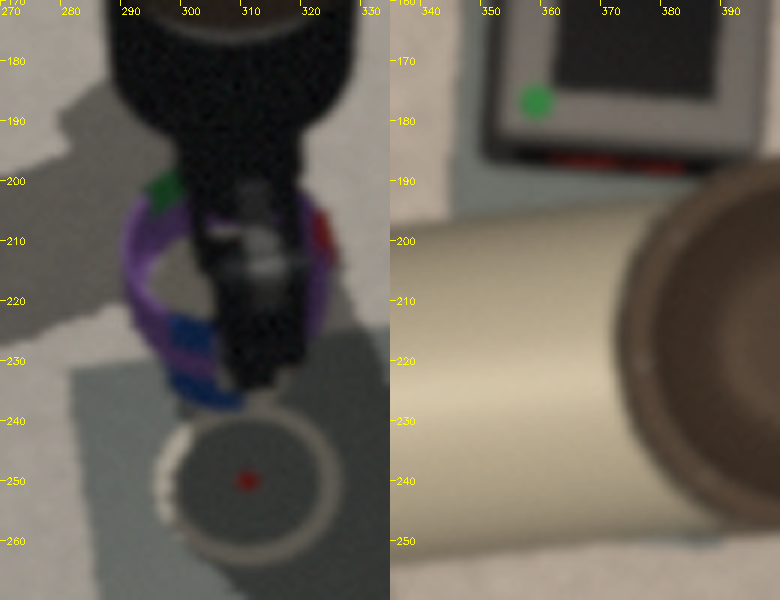

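The picture shows the pot over the ring: collar columns 289.5 to 324.7 in the side view, with the red tab at right (322.5,209), green (295.5,201.5) and blue (300,226). The arm hides the pot from the top camera.

```bash
python3 - <<'E'
from h import *
np.set_printoptions(precision=1,suppress=True)
for x in(540,542.3,545):print(x,ext("side",x,-91.7,158.5,34,30))
c=np.array([542.3,-91.7])
for y in(-2.8,):
  for k,(o,nm) in enumerate(((0,"red"),(120,"green"),(240,"blue"))):
    for d in(-5,0,5):
      a=np.radians(y+o+d);print(nm,d,proj("side",[c[0]+34*np.cos(a),c[1]+34*np.sin(a),154]))
E
```

```text
540 [290.6 195.8 325.7 233.1]
542.3 [291.8 195.6 326.9 232.9]
545 [293.2 195.4 328.2 232.6]
red -5 [[326.8 209.8]]
red 0 [[326.5 208.5]]
red 5 [[326.2 207.3]]
green -5 [[299.7 199.4]]
green 0 [[298.5 200.2]]
green 5 [[297.3 201. ]]
blue -5 [[301.7 224.2]]
blue 0 [[303.1 224.7]]
blue 5 [[304.6 225.1]]
```

>>> send_rows([
  [[2,0,13],[0,0.004,0],60],
  [[2,0,13],[0,0.004,0],60],
  [[0,0,13],[0,0,0],60],
  [[0,0,12],[0,0,0],60],
  [[0,0,0],[0,0,0],60],
  [[0,0,0],[0,0,0],60],
  [[0,0,0],[0,0,0],60],
  [[0,0,0],[0,0,0],60],
])

```text
clock: 6.7
position: [549.9, -91.9, 77.6]
ee_rot: [1.0, -0.024, 0.005, 0.0]
contact_force: [0.3, -0.6, -2.2]
gripper_width: 67.2
grasp_force: 68.9
```

```bash
python3 - <<'E'
from h import *
np.set_printoptions(precision=1,suppress=True)
go([544.3,-92.4,72.5],-2.8)
a=get_image("side")
save("v4.png",crop(a,275,195,80,70,8))
c=np.array([544.3,-92.4])
print(ext("side",*c,107,34,30))
for o,nm in((0,"red"),(120,"green"),(240,"blue")):
  d=np.radians(-2.8+o);u=np.array([np.cos(d),np.sin(d)]);print(nm,"tab",proj("side",[*(c+34*u),102]),"label bottom",proj("side",[*(c+24.3*u),42]),"label c",proj("side",[*(c+26*u),57]))
print("foot",ext("side",*c,35,22,0))
E
```

```text
t 6.7 pos [549.9 -91.9  77.6] yaw -2.75 j6 79.9 w 67.2
shift tool [-5.6  0.8  5.1]
turn rad [-0. -0.  0.] short-way
[293.8 210.6 327.4 246.5]
red tab [[327.1 223.3]] label bottom [[322.1 239.5]] label c [[323.  235.6]]
green tab [[300.2 215.1]] label bottom [[303.7 233.7]] label c [[303.1 229.4]]
blue tab [[304.7 239.2]] label bottom [[306.9 250.5]] label c [[306.5 247.5]]
foot [300.7 234.1 321.2 251.8]
```

View pics/v4.png

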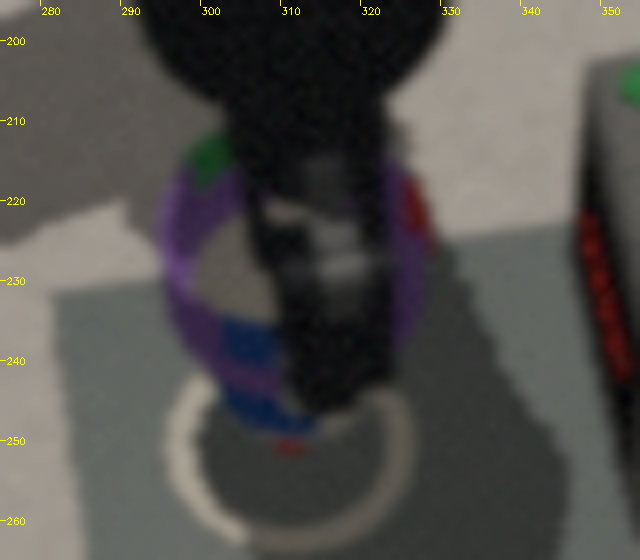

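```bash
python3 - <<'E'
from h import *
for i in range(3):
    go([544.3,-92.4,72.5],-2.8);get_image("side")
print(np.degrees(Ro.from_quat(monitor.read_state()["ee_rot"]).as_matrix()[:,2]))
E
```

```text
t 6.8 pos [549.8 -91.8  77.5] yaw -2.76 j6 79.9 w 67.4
shift tool [-5.5  0.8  5. ]
turn rad [-0.0002 -0.0093  0.0007] short-way
t 6.8 pos [549.7 -91.8  77.4] yaw -2.76 j6 79.9 w 66.8
shift tool [-5.4  0.8  4.8]
turn rad [-0.0001 -0.0091  0.0008] short-way
t 6.8 pos [549.6 -91.8  77.3] yaw -2.76 j6 79.9 w 67.3
shift tool [-5.4  0.8  4.8]
turn rad [-0.0001 -0.0089  0.0008] short-way
[ 4.96828182e-01 -1.75121237e-02 -5.72936227e+01]
```

>>> send_rows([
  [[-1,0,4],[0,-0.008,0],60],
  [[0,0,0],[0,0,0],60],
  [[0,0,0],[0,0,0],60],
  [[0,0,0],[0,0,0],60],
  [[0,0,0],[0,0,0],60],
  [[0,0,0],[0,0,0],60],
  [[0,0,0],[0,0,0],60],
  [[0,0,0],[0,0,0],60],
])

```text
clock: 7.7
position: [548.4, -91.8, 72.8]
ee_rot: [1.0, -0.024, 0.0, -0.0]
contact_force: [-0.1, -0.1, -1.9]
gripper_width: 67.1
grasp_force: 68.9
```

```bash
python3 - <<'E'
from h import *
go([548.3,-92.4,72.5],-2.8)
a=get_image("side");np.save("a.npy",a)
# template of horizontal edges: purple mask extents
hsv=cv2.cvtColor(a,cv2.COLOR_RGB2HSV)[200:255,285:340]
m=(hsv[...,0]>125)&(hsv[...,0]<165)&(hsv[...,1]>60)
v,u=np.nonzero(m);print("purple mask",u.min()+285,u.max()+285,v.min()+200,v.max()+200)
for nm,lo,hi in(("red",170,8),("green",50,75),("blue",100,122)):
    k=((hsv[...,0]>=lo)&(hsv[...,0]<=hi) if lo<hi else (hsv[...,0]>=lo)|(hsv[...,0]<=hi))&(hsv[...,1]>110)
    n,l,s,c=cv2.connectedComponentsWithStats(k.astype(np.uint8));print(nm,[(tuple(np.round(c[i]+[285,200],1)),s[i,4]) for i in range(1,n) if s[i,4]>3])
E
```

```text
t 7.7 pos [548.4 -91.8  72.8] yaw -2.76 j6 80.0 w 67.1
shift tool [-0.1  0.6  0.3]
turn rad [-0.     -0.0001  0.0007] short-way
purple mask 295 327 200 245
red [((np.float64(325.9), np.float64(221.6)), np.int32(15))]
green [((np.float64(300.9), np.float64(215.5)), np.int32(17))]
blue [((np.float64(304.9), np.float64(239.0)), np.int32(33)), ((np.float64(306.9), np.float64(247.3)), np.int32(32))]
```

Tabs and label match the prediction for the pot over the dot with red facing the window (within 1 px, red tab mask partial). Hold 2 s, then turn to green.

>>> send_rows([
  [[0,0,0],[0,0,0],60],
  [[0,0,0],[0,0,0],60],
  [[0,0,0],[0,0,0],60],
  [[0,0,0],[0,0,0],60],
  [[0,0,0],[0,0,0],60],
  [[0,0,0],[0,0,0],60],
  [[0,0,0],[0,0,0],60],
  [[0,0,0],[0,0,0],60],
])

```text
clock: 8.55
position: [548.4, -91.8, 72.8]
ee_rot: [1.0, -0.024, -0.0, 0.0]
contact_force: [-0.1, -0.1, -1.8]
gripper_width: 66.9
grasp_force: 68.9
```

>>> send_rows([
  [[0,0,0],[0,0,0],60],
  [[0,0,0],[0,0,0],60],
  [[0,0,0],[0,0,0],60],
  [[0,0,0],[0,0,0],60],
  [[0,0,0],[0,0,0],60],
  [[0,0,0],[0,0,0],60],
  [[0,0,0],[0,0,0],60],
  [[0,0,0],[0,0,0],60],
])

```text
clock: 9.35
position: [548.4, -91.8, 72.8]
ee_rot: [1.0, -0.024, 0.0, 0.0]
contact_force: [1.2, 0.0, -0.7]
gripper_width: 67.1
grasp_force: 68.9
```

>>> send_rows([
  [[0,0,0],[0,0,0],60],
  [[0,0,0],[0,0,0],60],
  [[0,0,0],[0,0,0],60],
  [[0,0,0],[0,0,0],60],
  [[0,0,0],[0,0,0],60],
  [[0,0,0],[0,0,0],60],
  [[0,0,0],[0,0,0],60],
  [[0,0,0],[0,0,0],60],
])

```text
clock: 10.15
position: [548.4, -91.8, 72.8]
ee_rot: [1.0, -0.024, -0.0, -0.0]
contact_force: [0.5, 0.4, -1.2]
gripper_width: 66.8
grasp_force: 68.9
```

>>> send_rows([
  [[0,0,0],[0,0,0.1396],60],
  [[0,0,0],[0,0,0.1396],60],
  [[0,0,0],[0,0,0.1396],60],
  [[0,0,0],[0,0,0.1396],60],
  [[0,0,0],[0,0,0.1396],60],
  [[0,0,0],[0,0,0.1396],60],
  [[0,0,0],[0,0,0.1396],60],
  [[0,0,0],[0,0,0.1396],60],
])

```text
clock: 10.95
position: [548.4, -91.8, 72.8]
ee_rot: [0.834, -0.553, 0.0, -0.0]
contact_force: [-0.7, -0.7, -1.5]
gripper_width: 67.1
grasp_force: 68.9
```

>>> send_rows([
  [[0,0,0],[0,0,0.1396],60],
  [[0,0,0],[0,0,0.1396],60],
  [[0,0,0],[0,0,0.1396],60],
  [[0,0,0],[0,0,0.1396],60],
  [[0,0,0],[0,0,0.1396],60],
  [[0,0,0],[0,0,0.1396],60],
  [[0,0,0],[0,0,0.1396],60],
  [[0,0,0],[0,0,0],60],
])

```text
clock: 11.75
position: [548.4, -91.8, 72.8]
ee_rot: [-0.479, 0.878, 0.0, 0.0]
contact_force: [0.6, -0.1, -1.0]
gripper_width: 67.4
grasp_force: 68.9
```

```bash
cat >> h.py <<'E'
def tabs(a,x0,y0,w,h,s=110):
    hsv=cv2.cvtColor(a,cv2.COLOR_RGB2HSV)[y0:y0+h,x0:x0+w]
    for nm,lo,hi in(("red",170,8),("green",50,75),("blue",100,122),("purple",125,165)):
        k=((hsv[...,0]>=lo)&(hsv[...,0]<=hi) if lo<hi else (hsv[...,0]>=lo)|(hsv[...,0]<=hi))&(hsv[...,1]>(s if nm!="purple" else 60))
        n,l,st,c=cv2.connectedComponentsWithStats(k.astype(np.uint8))
        print(nm,[(tuple(float(v) for v in np.round(c[i]+[x0,y0],1)),int(st[i,4]),[int(st[i,0]+x0),int(st[i,1]+y0),int(st[i,0]+st[i,2]-1+x0),int(st[i,1]+st[i,3]-1+y0)]) for i in range(1,n) if st[i,4]>3])
def pred(c,yaw,z):
    c=np.array(c)
    for o,nm in((0,"red"),(120,"green"),(240,"blue")):
        d=np.radians(yaw+o);u=np.array([np.cos(d),np.sin(d)]);print(nm,"tab",proj("side",[*(c+34*u),z+67])[0].round(1),"label c",proj("side",[*(c+26*u),z+22])[0].round(1))
    print("collar",ext("side",*c,z+72,34,30).round(1),"foot",ext("side",*c,z,22,0).round(1))
E
python3 - <<'E'
from h import *
go([542.1,-95.8,72.5],-122.8)
a=get_image("side");save("v5.png",crop(a,275,195,80,70,8))
tabs(a,285,200,55,55);pred([544.3,-92.4],-122.8,35)
E
```

```text
t 11.8 pos [548.4 -91.8  72.8] yaw -122.72 j6 -39.9 w 67.4
shift tool [6.8 3.2 0.3]
turn rad [0.     0.     0.0013] short-way
red [((306.2, 237.9), 33, [303, 235, 309, 241]), ((309.0, 246.7), 52, [303, 243, 314, 250])]
green []
blue [((301.2, 215.2), 25, [298, 213, 304, 218])]
purple [((308.0, 230.4), 338, [295, 214, 325, 244])]
red tab [304.7 239.2] label c [306.5 247.5]
green tab [327.1 223.3] label c [323.  235.6]
blue tab [300.2 215.1] label c [303.1 229.4]
collar [293.8 210.6 327.4 246.5] foot [300.7 234.1 321.2 251.8]
```

View pics/v5.png

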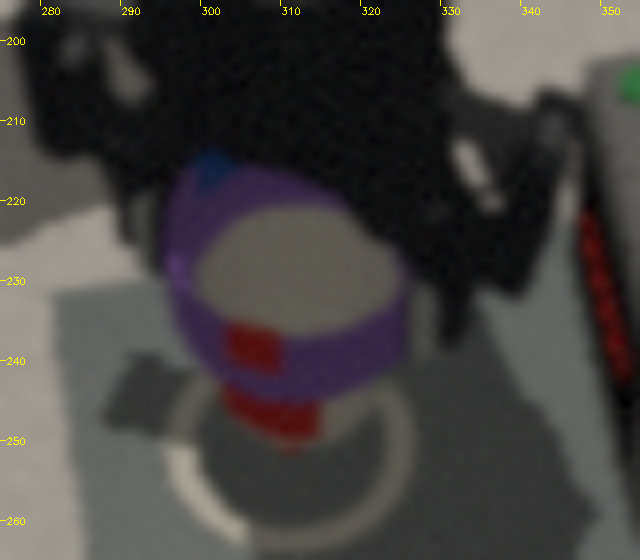

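The picture shows the pot upright, red tab at (306,238), blue at (301,215), and green towards the window. It sits about 3 mm off in x. I nudge it, hold, then turn to blue.

>>> send_rows([
  [[1.5,0.9,0],[0,0,0],60],
  [[1.4,0.8,0],[0,0,0],60],
  [[0,0,0],[0,0,0],60],
  [[0,0,0],[0,0,0],60],
  [[0,0,0],[0,0,0],60],
  [[0,0,0],[0,0,0],60],
  [[0,0,0],[0,0,0],60],
  [[0,0,0],[0,0,0],60],
])

```text
clock: 12.6
position: [545.5, -93.3, 72.8]
ee_rot: [-0.479, 0.878, -0.0, 0.0]
contact_force: [0.1, 0.4, -1.3]
gripper_width: 67.3
grasp_force: 68.9
```

>>> send_rows([
  [[0,0,0],[0,0,0],60],
  [[0,0,0],[0,0,0],60],
  [[0,0,0],[0,0,0],60],
  [[0,0,0],[0,0,0],60],
  [[0,0,0],[0,0,0],60],
  [[0,0,0],[0,0,0],60],
  [[0,0,0],[0,0,0],60],
  [[0,0,0],[0,0,0],60],
])

```text
clock: 13.4
position: [545.5, -93.3, 72.8]
ee_rot: [-0.479, 0.878, -0.0, 0.0]
contact_force: [0.3, -0.3, -2.0]
gripper_width: 67.5
grasp_force: 68.9
```

>>> send_rows([
  [[0,0,0],[0,0,0],60],
  [[0,0,0],[0,0,0],60],
  [[0,0,0],[0,0,0],60],
  [[0,0,0],[0,0,0],60],
  [[0,0,0],[0,0,0],60],
  [[0,0,0],[0,0,0],60],
  [[0,0,0],[0,0,0],60],
  [[0,0,0],[0,0,0],60],
])

```text
clock: 14.2
position: [545.4, -93.4, 72.8]
ee_rot: [-0.479, 0.878, -0.0, -0.0]
contact_force: [0.2, 0.3, -1.3]
gripper_width: 67.0
grasp_force: 68.9
```

```bash
python3 - <<'E'
from h import *
go([545.4,-93.3,72.8],-122.8)
a=get_image("side")
tabs(a,285,200,55,55)
E
```

```text
t 14.2 pos [545.4 -93.4  72.8] yaw -122.74 j6 -39.8 w 67.0
shift tool [-0.   0.1  0. ]
turn rad [-0.     -0.      0.0011] short-way
red [((304.9, 238.7), 35, [302, 236, 308, 241]), ((307.9, 247.5), 51, [302, 244, 313, 250])]
green []
blue [((300.1, 216.0), 25, [298, 214, 303, 219])]
purple [((306.7, 231.4), 338, [294, 215, 324, 245])]
```

>>> send_rows([
  [[0,0,0],[0,0,0],60],
  [[0,0,0],[0,0,0],60],
  [[0,0,0],[0,0,0.1396],60],
  [[0,0,0],[0,0,0.1396],60],
  [[0,0,0],[0,0,0.1396],60],
  [[0,0,0],[0,0,0.1396],60],
  [[0,0,0],[0,0,0.1396],60],
  [[0,0,0],[0,0,0.1396],60],
])

```text
clock: 15.05
position: [545.4, -93.3, 72.8]
ee_rot: [-0.078, 0.997, 0.0, 0.0]
contact_force: [0.2, -0.0, -1.1]
gripper_width: 66.9
grasp_force: 68.9
```

>>> send_rows([
  [[0,0,0],[0,0,0.1396],60],
  [[0,0,0],[0,0,0.1396],60],
  [[0,0,0],[0,0,0.1396],60],
  [[0,0,0],[0,0,0.1396],60],
  [[0,0,0],[0,0,0.1396],60],
  [[0,0,0],[0,0,0.1396],60],
  [[0,0,0],[0,0,0.1396],60],
  [[0,0,0],[0,0,0.1396],60],
])

```text
clock: 15.85
position: [545.4, -93.3, 72.8]
ee_rot: [0.462, 0.887, 0.0, 0.0]
contact_force: [-0.3, 0.2, -1.9]
gripper_width: 67.1
grasp_force: 68.9
```

>>> send_rows([
  [[0,0,0],[0,0,0.1396],60],
  [[0,0,0],[0,0,0],60],
  [[0,0,0],[0,0,0],60],
])

```text
clock: 16.15
position: [545.4, -93.4, 72.8]
ee_rot: [0.519, 0.855, -0.0, -0.0]
contact_force: [0.2, 0.3, -2.0]
gripper_width: 67.2
grasp_force: 68.9
```

```bash
python3 - <<'E'
from h import *
go([545,-91.5,72.8],-242.8)
a=get_image("side")
tabs(a,285,200,55,55)
E
```

```text
t 16.1 pos [545.4 -93.4  72.8] yaw 117.45 j6 -159.6 w 67.2
shift tool [1.8 0.5 0. ]
turn rad [-0.     -0.      0.0044] short-way
red []
green [((305.0, 240.1), 20, [303, 238, 307, 242]), ((308.0, 248.6), 27, [303, 247, 312, 250])]
blue [((325.8, 222.6), 13, [325, 220, 327, 225])]
purple [((317.7, 230.2), 323, [301, 213, 327, 246]), ((302.0, 221.2), 9, [301, 220, 304, 223]), ((295.4, 226.9), 18, [293, 225, 297, 229])]
```

>>> send_rows([
  [[1.8,0.5,0],[0,0,0],60],
  [[0,0,0],[0,0,0],60],
  [[0,0,0],[0,0,0],60],
  [[0,0,0],[0,0,0],60],
  [[0,0,0],[0,0,0],60],
  [[0,0,0],[0,0,0],60],
  [[0,0,0],[0,0,0],60],
  [[0,0,0],[0,0,0],60],
])

```text
clock: 17.0
position: [545.1, -91.5, 72.8]
ee_rot: [0.52, 0.854, 0.0, 0.0]
contact_force: [-0.7, 0.3, -1.3]
gripper_width: 67.3
grasp_force: 68.9
```

>>> send_rows([
  [[0,0,0],[0,0,0],60],
  [[0,0,0],[0,0,0],60],
  [[0,0,0],[0,0,0],60],
  [[0,0,0],[0,0,0],60],
  [[0,0,0],[0,0,0],60],
  [[0,0,0],[0,0,0],60],
  [[0,0,0],[0,0,0],60],
  [[0,0,0],[0,0,0],60],
])

```text
clock: 17.8
position: [545.1, -91.5, 72.8]
ee_rot: [0.52, 0.854, 0.0, -0.0]
contact_force: [-0.2, 0.1, -1.6]
gripper_width: 67.4
grasp_force: 68.9
```

>>> send_rows([
  [[0,0,0],[0,0,0],60],
  [[0,0,0],[0,0,0],60],
  [[0,0,0],[0,0,0],60],
  [[0,0,0],[0,0,0],60],
  [[0,0,0],[0,0,0],60],
  [[0,0,0],[0,0,0],60],
  [[0,0,0],[0,0,0],60],
  [[0,0,0],[0,0,0],60],
])

```text
clock: 18.6
position: [545.0, -91.5, 72.8]
ee_rot: [0.52, 0.854, 0.0, -0.0]
contact_force: [0.2, 0.3, -0.9]
gripper_width: 67.0
grasp_force: 68.9
```

>>> send_rows([
  [[0,0,-20],[0,0,0],60],
  [[0,0,-30],[0,0,0],60],
  [[0,0,-30],[0,0,0],60],
  [[0,0,0],[0,0,0],60],
])

```text
clock: 19.0
position: [548.1, -91.6, 157.5]
ee_rot: [0.52, 0.854, 0.002, 0.004]
contact_force: [1.5, 0.7, -0.8]
gripper_width: 67.1
grasp_force: 69.0
```

```bash
python3 - <<'E'
from h import *
go([567.4,-272.6,152.8])
a=get_image("side");tabs(a,270,150,70,90)
E
```

```text
t 19.0 pos [548.1 -91.6 157.5] yaw 117.35 j6 -160.0 w 67.1
shift tool [-169.7  -66.1    4.9]
turn rad [0.0087 0.0047 0.    ] short-way
red [((300.8, 193.1), 11, [299, 192, 302, 195])]
green [((305.5, 215.2), 28, [303, 213, 308, 218]), ((309.0, 225.1), 39, [303, 223, 314, 227])]
blue [((327.5, 196.8), 13, [327, 194, 328, 200])]
purple [((318.0, 204.5), 412, [301, 187, 329, 222]), ((294.8, 199.9), 23, [292, 198, 297, 202])]
```

>>> send_rows([
  [[-34,-12.6,0],[0,0,0],60],
  [[-34,-12.6,0],[0,0,0],60],
  [[-34,-12.6,0],[0,0,0],60],
  [[-34,-12.6,0],[0,0,0],60],
  [[-34,-12.6,0],[0,0,0],60],
  [[0,0,10],[0,0,0],60],
  [[0,0,0],[0,0,0],60],
  [[0,0,0],[0,0,0],60],
])

```text
clock: 19.85
position: [566.1, -270.7, 141.4]
ee_rot: [0.52, 0.854, -0.0, -0.002]
contact_force: [0.7, 0.2, -1.1]
gripper_width: 67.3
grasp_force: 68.9
```

>>> send_rows([
  [[0,0,0],[0,0,0],60],
  [[0,0,0],[0,0,0],60],
  [[0,0,0],[0,0,0],60],
  [[0,0,0],[0,0,0],60],
])

```text
clock: 20.25
position: [567.2, -271.0, 143.2]
ee_rot: [0.52, 0.854, 0.0, 0.0]
contact_force: [-0.3, 0.0, -1.3]
gripper_width: 67.1
grasp_force: 68.9
```

```bash
python3 - <<'E'
from h import *
np.set_printoptions(precision=1,suppress=True)
go([567.4,-272.6,152.8])
a=get_image("side");b=get_image("top");tabs(a,290,240,100,100)
p=monitor.read_state()["position"]
pred(p[:2]+[0,-1.3],117.45,p[2]-37.8)
print("top collar",ext("top",p[0],p[1],p[2]+34,34,30))
save("v6.png",np.hstack([crop(a,300,260,80,98,6),crop(b,415,190,50,98,6)]))
E
```

```text
t 20.2 pos [ 567.2 -271.   143.2] yaw 117.33 j6 -141.9 w 67.1
shift tool [-1.5 -0.5 -9.6]
turn rad [0. 0. 0.] short-way
red [((310.9, 249.9), 8, [310, 249, 312, 251])]
green [((339.4, 305.0), 28, [336, 303, 343, 307]), ((342.1, 312.7), 10, [339, 312, 346, 313])]
blue [((363.3, 283.3), 26, [362, 279, 365, 287])]
purple [((354.7, 295.7), 281, [334, 276, 365, 311]), ((328.3, 289.7), 15, [327, 288, 330, 292])]
red tab [332.8 273.8] label c [335.  288.5]
green tab [339.8 305.3] label c [340.2 311.9]
blue tab [365.6 284.3] label c [359.  296.4]
collar [325.8 268.3 366.4 312.5] foot [332.  292.7 356.3 315.5]
top collar [445.1 195.9 483.4 230. ]
```

View pics/v6.png

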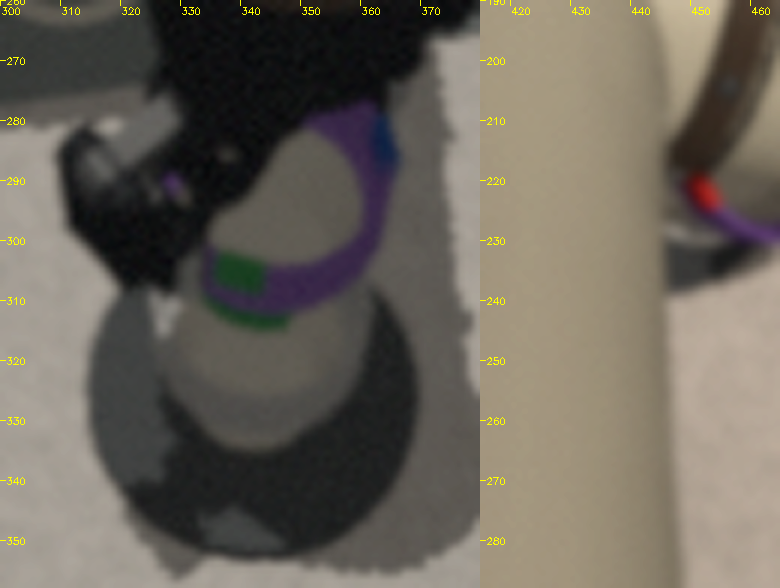

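```bash
python3 - <<'E'
from h import *
N=None
np.set_printoptions(precision=1,suppress=True)
s=cv2.imread("pics/side0.png")[:,:,::-1];t=cv2.imread("pics/top0.png")[:,:,::-1]
# disc edge by gradient along radial rays: fit (x,y) from bright table -> dark disc
def rays(im,n,x,y,r,z,angs):
    g=cv2.cvtColor(im,cv2.COLOR_RGB2GRAY).astype(np.float32);o=[]
    for a in angs:
        rr=np.arange(r-9,r+9,.25);q=proj(n,np.c_[x+rr*np.cos(a),y+rr*np.sin(a),0*rr+z])
        p=cv2.remap(g,q[:,0].astype(np.float32)[None],q[:,1].astype(np.float32)[None],cv2.INTER_LINEAR)[0]
        d=np.abs(np.gradient(cv2.GaussianBlur(p[None],(0,0),4)[0]));o.append((a,rr[d.argmax()],d.max()))
    return np.array(o)
for n,im,z,r in(("side",s,10,55),("top",t,10,55)):
    x,y=567.5,-272.8
    for k in range(4):
        A_=np.radians(np.arange(-180,0,6)) if n=="side" else np.radians(np.arange(20,200,6))
        o=rays(im,n,x,y,r,z,A_)
        f=least_squares(lambda p:(o[:,1]-r-p[0]*np.cos(o[:,0])-p[1]*np.sin(o[:,0]))*1.0,[0,0],loss="soft_l1");x+=f.x[0];y+=f.x[1]
    print(n,x,y,np.abs(f.fun).mean())
print(fitz([("side",[325,294,362.4,N])],82,34,0),fitz([("top",[N,199.4,466,231.6])],82,34,0))
E
```

```text
side 565.8299336784089 -274.7134600126821 0.28853099998220993
top 567.4556484167426 -270.0461882368171 0.4251688841074145
(array([ 566.4, -276.2]), array([ 0.3,  0. , -0.3])) (array([ 565.9, -268.5]), array([ 0.8,  0. , -0.8]))
```

```bash
python3 - <<'E'
from h import *
a=np.radians(117.4)
for z in(171,175,177):print(z,proj("top",[567.2+33*np.cos(a),-272.3+33*np.sin(a),z]))
b=get_image("top");tabs(b,440,205,30,30)
b=b[205:245,440:470].astype(int)
a_=np.radians(np.arange(90,181,10));print(proj("top",np.c_[567.2+34*np.cos(a_),-272.3+34*np.sin(a_),0*a_+177.4]).round(1).tolist())
h=cv2.cvtColor(b.astype(np.uint8),cv2.COLOR_RGB2HSV);v,u=np.nonzero((h[...,0]>125)&(h[...,0]<165)&(h[...,1]>90));print(sorted(zip((u+440).tolist(),(v+205).tolist())))
E
```

```text
171 [[451.37140817 220.23265662]]
175 [[451.97739238 220.16759206]]
177 [[452.28252226 220.13482991]]
red [((451.6, 221.2), 33, [449, 218, 454, 224])]
green []
blue []
purple [((460.8, 227.5), 74, [450, 224, 469, 230])]
[[450.0, 212.5], [450.2, 215.4], [451.0, 218.3], [452.3, 221.0], [454.0, 223.5], [456.1, 225.6], [458.5, 227.4], [461.2, 228.7], [464.1, 229.5], [467.1, 229.8]]
[(451, 225), (452, 225), (453, 225), (453, 226), (454, 225), (454, 226), (455, 225), (455, 226), (455, 227), (456, 226), (456, 227), (456, 228), (457, 226), (457, 227), (457, 228), (457, 229), (458, 227), (458, 228), (458, 229), (459, 227), (459, 228), (459, 229), (459, 230), (460, 227), (460, 228), (460, 229), (461, 228), (461, 229), (462, 228), (462, 229), (463, 228), (463, 229), (464, 228), (464, 229), (465, 228), (465, 229), (466, 227), (466, 228), (466, 229), (467, 227), (467, 228), (467, 229), (467, 230), (468, 227), (468, 228), (468, 229), (468, 230), (469, 226), (469, 227), (469, 228), (469, 229), (469, 230)]
```

Image check: both views put the held pot within about 2 mm of the holder axis. The top and side views disagree in opposite directions in y, so I take the mean. Lower gently while watching force.

>>> send_rows([
  [[0,0,10],[0,0,0],60],
  [[0,0,10],[0,0,0],60],
  [[0,0,10],[0,0,0],60],
  [[0,0,10],[0,0,0],60],
  [[0,0,8],[0,0,0],60],
  [[0,0,4],[0,0,0],60],
  [[0,0,0],[0,0,0],60],
  [[0,0,0],[0,0,0],60],
])

```text
clock: 21.2
position: [567.3, -271.6, 91.0]
ee_rot: [0.52, 0.854, 0.0, 0.0]
contact_force: [0.6, -0.3, -1.9]
gripper_width: 67.6
grasp_force: 68.9
```

>>> send_rows([
  [[0,0,3],[0,0,0],60],
  [[0,0,3],[0,0,0],60],
  [[0,0,0],[0,0,0],60],
  [[0,0,0],[0,0,0],60],
])

```text
clock: 21.6
position: [567.0, -271.5, 84.8]
ee_rot: [0.52, 0.854, -0.0, -0.0]
contact_force: [-0.2, -0.7, -2.2]
gripper_width: 67.6
grasp_force: 68.9
```

>>> send_rows([
  [[0,0,2],[0,0,0],60],
  [[0,0,2],[0,0,0],60],
  [[0,0,0],[0,0,0],60],
  [[0,0,0],[0,0,0],60],
])

```text
clock: 22.0
position: [566.9, -271.5, 80.7]
ee_rot: [0.52, 0.854, -0.0, -0.0]
contact_force: [0.4, 0.5, -1.6]
gripper_width: 67.5
grasp_force: 68.9
```

>>> send_rows([
  [[0,0,1],[0,0,0],60],
  [[0,0,1],[0,0,0],60],
  [[0,0,0],[0,0,0],60],
  [[0,0,0],[0,0,0],60],
])

```text
clock: 22.4
position: [567.1, -271.5, 79.1]
ee_rot: [0.52, 0.854, 0.0, 0.0]
contact_force: [-0.4, 0.5, 0.9]
gripper_width: 67.0
grasp_force: 69.0
```

>>> send_rows([
  [[0,0,1],[0,0,0],60],
  [[0,0,0],[0,0,0],60],
  [[0,0,0],[0,0,0],60],
])

```text
clock: 22.7
position: [567.1, -271.5, 79.0]
ee_rot: [0.52, 0.854, -0.0, 0.0]
contact_force: [-1.9, 1.1, 5.7]
gripper_width: 67.1
grasp_force: 69.6
```

>>> send_rows([
  [[0,0,0],[0,0,0],85],
  [[0,0,0],[0,0,0],85],
  [[0,0,0],[0,0,0],85],
  [[0,0,0],[0,0,0],85],
  [[0,0,-10],[0,0,0],85],
  [[0,0,-40],[0,0,0],85],
  [[0,0,-40],[0,0,0],85],
  [[0,0,-30],[0,0,0],85],
])

```text
clock: 23.5
position: [567.7, -271.9, 201.5]
ee_rot: [0.52, 0.854, 0.0, 0.002]
contact_force: [1.0, 0.5, -0.1]
gripper_width: 85.0
grasp_force: 0.0
```

```bash
python3 - <<'E'
from h import *
np.set_printoptions(precision=1,suppress=True)
go([618.9,223.6,199],74.6)
a=get_image("side");b=get_image("top");pred([567.2,-272.3],117.4,40);tabs(a,300,250,90,100);print("black now");tabs(a,290,105,50,50);tabs(b,205,165,55,50)
save("v7.png",np.hstack([np.vstack([cv2.resize(a,(400,250)),cv2.resize(b,(400,250))]),cv2.resize(crop(a,290,255,100,100,4),(400,400))[:500] if 0 else cv2.copyMakeBorder(crop(a,290,255,100,100,4),0,100,0,0,0)]))
E
```

```text
t 23.5 pos [ 567.7 -271.9  201.5] yaw 117.31 j6 -141.9 w 85.0
shift tool [416.9 272.8   1.9]
turn rad [0.  0.  0.7] short-way
red tab [331.8 290.2] label c [334.  303.5]
green tab [338.3 320.4] label c [338.8 325.9]
blue tab [362.6 300.3] label c [356.5 311. ]
collar [325.2 285.  363.3 326.8] foot [331.1 307.1 354.  329. ]
red [((311.0, 250.2), 4, [310, 250, 312, 251]), ((332.6, 290.0), 17, [331, 288, 334, 293])]
green [((338.1, 320.3), 23, [335, 318, 341, 322])]
blue [((360.4, 299.5), 21, [359, 296, 362, 303])]
purple [((344.2, 303.9), 525, [325, 286, 362, 326])]
black now
red [((303.8, 121.8), 28, [302, 119, 306, 125])]
green [((311.9, 136.6), 42, [308, 134, 317, 139]), ((312.8, 144.4), 54, [308, 141, 317, 148])]
blue []
purple [((310.8, 121.0), 5, [310, 119, 312, 123]), ((316.9, 120.1), 8, [314, 119, 319, 122]), ((305.8, 135.8), 5, [304, 135, 307, 137])]
red [((222.6, 197.7), 27, [220, 194, 226, 200])]
green [((247.5, 193.0), 6, [247, 191, 248, 195])]
blue [((230.2, 175.8), 15, [228, 175, 233, 177])]
purple []
```

View pics/v7.png

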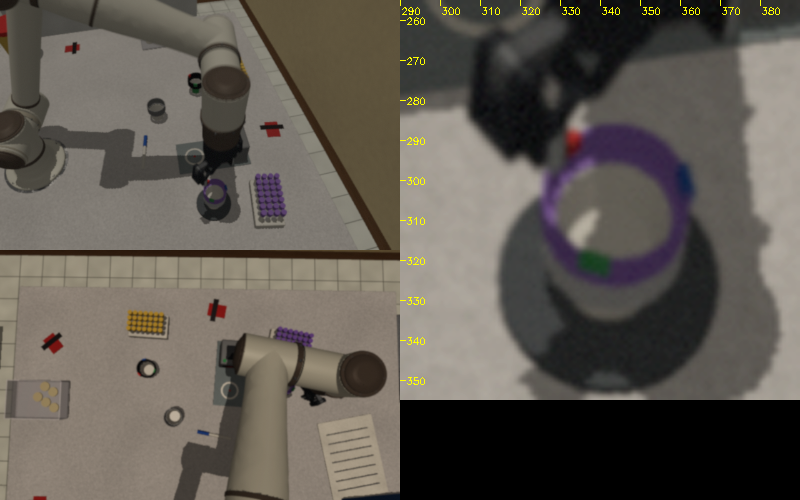

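The picture shows the purple pot home in the holder; its tabs match a seated pot at 40 mm to within 1 px (the blue tab's partial mask differs by 2 px). Black and grey have not moved. Now the black pot.

>>> send_rows([
  [[41.5,27.25,0],[0,0,0],85],
  [[41.5,27.25,0],[0,0,0],85],
  [[41.5,27.25,0],[0,0,0],85],
  [[41.5,27.25,0],[0,0,0],85],
  [[41.5,27.25,0],[0,0,0],85],
  [[41.5,27.25,0],[0,0,0],85],
  [[41.5,27.25,0],[0,0,0],85],
  [[41.5,27.25,0],[0,0,0],85],
])

```text
clock: 24.4
position: [610.4, 120.6, 197.8]
ee_rot: [0.515, 0.857, 0.003, -0.004]
contact_force: [0.8, -1.0, 1.4]
gripper_width: 84.9
grasp_force: 0.0
```

>>> send_rows([
  [[41.5,27.25,0],[0,0,0],85],
  [[41.5,27.25,0],[0,0,0],85],
  [[0,0,0],[0,0,-0.141],85],
  [[0,0,0],[0,0,-0.141],85],
  [[0,0,0],[0,0,-0.141],85],
  [[0,0,0],[0,0,-0.141],85],
  [[0,0,0],[0,0,-0.141],85],
  [[0,0,0],[0,0,-0.141],85],
])

```text
clock: 25.2
position: [631.4, 192.0, 197.2]
ee_rot: [0.091, 0.996, 0.023, -0.014]
contact_force: [0.3, 0.0, -0.2]
gripper_width: 85.0
grasp_force: 0.0
```

>>> send_rows([
  [[0,0,0],[0,0,-0.141],85],
  [[0,0,0],[0,0,-0.141],85],
  [[0,0,0],[0,0,-0.141],85],
  [[0,0,0],[0,0,-0.141],85],
  [[0,0,0],[0,0,-0.141],85],
  [[0,0,0],[0,0,-0.141],85],
  [[0,0,0],[0,0,-0.141],85],
  [[0,0,0],[0,0,-0.141],85],
])

```text
clock: 26.0
position: [631.4, 191.9, 197.2]
ee_rot: [-0.456, 0.89, 0.027, 0.0]
contact_force: [-0.7, 0.4, 0.8]
gripper_width: 85.1
grasp_force: 0.0
```

>>> send_rows([
  [[0,0,0],[0,0,-0.141],85],
  [[0,0,0],[0,0,-0.141],85],
  [[0,0,0],[0,0,-0.141],85],
  [[0,0,0],[0,0,0],85],
  [[0,0,0],[0,0,0],85],
])

```text
clock: 26.5
position: [631.6, 192.0, 197.4]
ee_rot: [-0.629, 0.777, 0.026, 0.006]
contact_force: [-0.5, 0.4, -0.1]
gripper_width: 84.7
grasp_force: 0.0
```

```bash
python3 - <<'E'
from h import *
go([618.2,222,37],-105.4)
a=get_image("side");tabs(a,290,105,50,50)
E
```

```text
t 26.5 pos [631.6 192.  197.4] yaw -102.07 j6 -40.2 w 84.7
shift tool [-19.8  13.9 161.9]
turn rad [0.0347 0.041  0.0588] short-way
red [((303.6, 121.4), 34, [301, 118, 307, 125])]
green [((312.2, 137.0), 40, [309, 134, 316, 140]), ((312.5, 144.5), 59, [308, 141, 317, 148])]
blue [((323.5, 122.8), 20, [322, 120, 325, 126])]
purple [((320.1, 138.0), 7, [319, 136, 322, 140])]
```

>>> send_rows([
  [[0,0,0],[0.0347,0.041,0.0588],85],
  [[0,0,0],[0,0,0],85],
  [[0,0,0],[0,0,0],85],
  [[0,0,0],[0,0,0],85],
])

```text
clock: 26.95
position: [631.8, 192.0, 197.6]
ee_rot: [-0.607, 0.795, 0.0, 0.0]
contact_force: [0.8, -0.6, 0.0]
gripper_width: 85.0
grasp_force: 0.0
```

```bash
python3 - <<'E'
from h import *
go([618.2,222,37],-105.4)
E
```

```text
t 26.9 pos [631.8 192.  197.6] yaw -105.24 j6 -46.1 w 85.0
shift tool [-25.2  21.  160.6]
turn rad [-0.0001  0.001   0.0029] short-way
```

>>> send_rows([
  [[-12.6,10.5,0],[0,0,0],85],
  [[-12.6,10.5,0],[0,0,0],85],
  [[0,0,20],[0,0,0],85],
  [[0,0,20],[0,0,0],85],
  [[0,0,20],[0,0,0],85],
  [[0,0,0],[0,0,0],85],
  [[0,0,0],[0,0,0],85],
  [[0,0,0],[0,0,0],85],
])

```text
clock: 27.75
position: [618.8, 222.7, 139.1]
ee_rot: [-0.607, 0.794, -0.0, 0.002]
contact_force: [-0.1, -0.3, 0.3]
gripper_width: 85.1
grasp_force: 0.0
```

>>> send_rows([
  [[0,0,20],[0,0,0],85],
  [[0,0,20],[0,0,0],85],
  [[0,0,20],[0,0,0],85],
  [[0,0,20],[0,0,0],85],
  [[0,0,12],[0,0,0],85],
  [[0,0,8],[0,0,0],85],
  [[0,0,0],[0,0,0],85],
  [[0,0,0],[0,0,0],85],
])

```text
clock: 28.55
position: [618.9, 222.2, 38.5]
ee_rot: [-0.607, 0.795, -0.0, 0.001]
contact_force: [0.5, -1.0, 0.2]
gripper_width: 85.2
grasp_force: 0.0
```

```bash
python3 - <<'E'
from h import *
go([618.2,222,37],-105.4)
E
```

```text
t 28.6 pos [618.9 222.2  38.5] yaw -105.22 j6 -49.1 w 85.2
shift tool [0.4 0.6 1.5]
turn rad [-0.0019  0.0014  0.0032] short-way
```

>>> send_rows([
  [[0,0,1],[0,0,0],60],
  [[0,0,0],[0,0,0],60],
  [[0,0,0],[0,0,0],60],
  [[0,0,0],[0,0,0],60],
  [[0,0,0],[0,0,0],60],
  [[0,0,0],[0,0,0],60],
  [[0,0,0],[0,0,0],60],
])

```text
clock: 29.25
position: [619.2, 222.3, 38.3]
ee_rot: [-0.607, 0.794, -0.001, 0.002]
contact_force: [0.1, -1.2, 6.6]
gripper_width: 65.2
grasp_force: 66.9
```

>>> send_rows([
  [[0,0,-10],[0,0,0],60],
  [[0,0,-20],[0,0,0],60],
  [[0,0,-30],[0,0,0],60],
  [[0,0,-30],[0,0,0],60],
  [[0,0,-20],[0,0,0],60],
  [[0,0,0],[0,0,0],60],
  [[0,0,0],[0,0,0],60],
  [[0,0,0],[0,0,0],60],
])

```text
clock: 30.05
position: [616.8, 221.3, 144.3]
ee_rot: [-0.607, 0.795, 0.0, -0.002]
contact_force: [0.2, 0.0, -1.7]
gripper_width: 65.3
grasp_force: 66.5
```

>>> send_rows([
  [[40,-1.5,0],[0,0,0],60],
  [[40,-1.5,0],[0,0,0],60],
  [[40,-1.5,0],[0,0,0],60],
  [[40,-1.5,0],[0,0,0],60],
  [[40,-1.5,0],[0,0,0],60],
  [[40,-1.5,0],[0,0,0],60],
  [[40,-1.5,0],[0,0,0],60],
  [[40,-1.5,0],[0,0,0],60],
])

```text
clock: 30.85
position: [544.1, -91.5, 144.8]
ee_rot: [-0.607, 0.795, 0.001, -0.001]
contact_force: [1.1, -0.7, -1.2]
gripper_width: 65.4
grasp_force: 66.5
```

>>> send_rows([
  [[0,0,0],[0,0,0],60],
  [[0,0,0],[0,0,0],60],
  [[0,0,0],[0,0,0],60],
  [[0,0,0],[0,0,0],60],
])

```text
clock: 31.25
position: [545.8, -89.1, 145.9]
ee_rot: [-0.608, 0.794, 0.0, -0.0]
contact_force: [0.7, 0.0, -1.3]
gripper_width: 65.8
grasp_force: 66.5
```

```bash
python3 - <<'E'
from h import *
go([545.5,-92,73],117.2)
a=get_image("side");tabs(a,270,160,75,90)
p=monitor.read_state()["position"];pred(p[:2],-105.2-240+0 +(0),p[2]-38)
E
```

```text
t 31.2 pos [545.8 -89.1 145.9] yaw -105.15 j6 -22.7 w 65.8
shift tool [ 2.9 -0.5 72.9]
turn rad [ 3.0000e-04 -2.0000e-04  2.4024e+00] short-way
red [((297.1, 197.7), 44, [294, 193, 300, 202])]
green [((307.4, 219.7), 54, [303, 217, 312, 223]), ((308.8, 227.4), 66, [303, 225, 314, 230])]
blue [((324.4, 201.0), 21, [322, 199, 326, 204])]
purple [((300.6, 218.8), 5, [300, 217, 302, 220])]
red tab [326.4 196.7] label c [322.5 211.5]
green tab [296.  195.6] label c [300.1 210.7]
blue tab [309.8 218. ] label c [310.3 227.5]
collar [292.9 187.6 328.6 225.3] foot [300.2 213.7 321.9 231.8]
```

```bash
cat >> h.py <<'E'
def fitpot(obs,x0,z=None):
    """obs {angle:(u,v)} side-view tab centroids -> x,y,yaw(,z)"""
    def f(p):
        zz=p[3] if z is None else z
        return np.r_[tuple(proj("side",[p[0]+33.5*np.cos(np.radians(p[2]+o)),p[1]+33.5*np.sin(np.radians(p[2]+o)),zz+67])[0]-uv for o,uv in obs.items())]
    s=least_squares(f,x0,x_scale=[1,1,2,1][:len(x0)]);return s.x.round(1),s.fun.round(1)
E
python3 - <<'E'
from h import *
print("black table",fitpot({0:(303.6,121.4),120:(312.2,137),240:(323.5,122.8)},[618,222,134],0))
print("black table free",fitpot({0:(303.6,121.4),120:(312.2,137),240:(323.5,122.8)},[618,222,134,0]))
o={0:(297.1,197.7),120:(307.4,219.7),240:(324.4,201.)}
print("held",fitpot(o,[545,-90,134],108),fitpot(o,[545,-90,134,108]))
print("seated purple",fitpot({0:(332.6,290),120:(338.1,320.3),240:(360.4,299.5)},[567,-272,117],40))
pred([545.8,-89.1],134.85,108)
a=get_image("side");h=cv2.cvtColor(a,cv2.COLOR_RGB2GRAY)[205:240,285:335]
print(h[::2,::2])
E
```

```text
black table (array([617.5, 216.5, 133. ]), array([-1.4,  0.3, -0.2, -0.4,  1.6,  0.1]))
black table free (array([631.2, 279.3, 133. , -64.2]), array([-0.6,  0.7, -0.1, -1.1,  0.7,  0.4]))
held (array([542.4, -94.7, 129.6]), array([-1.1, -0.4, -0.3,  0.7,  1.4, -0.5])) (array([550.4, -55.2, 129.6,  51.3]), array([-0.1,  0.3, -0.1, -0.3,  0.3, -0. ]))
seated purple (array([ 566.4, -271.4,  117.7]), array([-1.2,  0.1, -0.1, -0.5,  1.3,  0.4]))
red tab [296.  195.6] label c [300.1 210.8]
green tab [309.9 218. ] label c [310.3 227.5]
blue tab [326.4 196.7] label c [322.5 211.6]
collar [292.9 187.6 328.6 225.4] foot [300.2 213.7 321.9 231.8]
[[ 49  17  47  41  10   6  16  54  67  68  70  70  70  70  70  70  69  64
   34   9   6  29  52  26  53]
 [ 50  19  46  42   7   7  42  66  68  70  70  70  71  70  71  70  70  69
   63  28   6  30  53  23  55]
 [ 57  30  46  44  11  18  57  68  68  69  69  70  70  71  70  70  70  67
   68  45   5  34  52  19  63]
 [ 67  64  61  47  13  18  56  68  69  70  70  71  70  70  70  69  70  68
   63  32  11  36  58  62  99]
 [ 70  69  65  59  28  11  25  58  6
[... 734 characters left out ...]
56  37  34  34  33  32  34  43  64  63
   45  44  42  42  42  46  57]
 [120 118 113 113 104 100  71  48  53  42  35  35  34  35  35  44  64  50
   41  42  40  42  41  41  48]
 [ 90  86  83  80  78  78  66  44  43  48  48  43  42  43  45  55  52  43
   42  41  41  41  40  42  43]
 [ 77  77  79  79  79  79  76  50  42  42  43  48  49  50  49  45  43  41
   41  41  41  40  42  42  42]
 [ 77  77  78  78  78  79  79  67  43  43  42  43  43  41  43  42  41  42
   42  42  43  43  42  41  40]
 [ 78  80  79  78  79  78  78  76  46  41  49  57  60  63  60  56  49  43
   41  41  43  40  42  41  42]
 [ 79  79  79  79  79  78  79  78  59  63  69  68  63  61  64  67  69  63
   50  42  41  42  43  43  43]]
```

```bash
python3 - <<'E'
from h import *
print("A",fitpot({120:(300.9,215.5),240:(304.9,239),0:(325.9,221.6)},[545,-90,0],35))
print("B",fitpot({240:(300.1,216),0:(304.9,238.7)},[545,-90,-120],35))
print("C",fitpot({120:(305,240.1),240:(325.8,222.6)},[545,-90,120],35))
print("C up(TCP 548.1,-91.6,157.5)",fitpot({0:(300.8,193.1),120:(305.5,215.2),240:(327.5,196.8)},[545,-90,120],119.7))
print("purple table",fitpot({0:(245,118),120:(224.7,123.8),240:(242,133.5)},[432,267,43],0))
E
```

```text
A (array([544.4, -91.1,  -0.8]), array([-1.1, -0.4,  0.3, -0.4,  0.7,  0.8]))
B (array([ 544.1,  -92.5, -121.7]), array([-0.1, -0.5,  0.1,  0.5]))
C (array([542.2, -93.3, 122. ]), array([ 0.2, -0.2, -0.2,  0.2]))
C up(TCP 548.1,-91.6,157.5) (array([545.9, -93.5, 121.7]), array([-1.7, -1.7,  0.8,  0.4,  0.9,  1.2]))
purple table (array([432.7, 265.2,  43.1]), array([ 0.7, -0.7, -0.6,  0.5, -0.1,  0.1]))
```

>>> send_rows([
  [[0,0,0],[0,0,0.138],60],
  [[0,0,0],[0,0,0.138],60],
  [[0,0,0],[0,0,0.138],60],
  [[0,0,0],[0,0,0.138],60],
  [[0,0,0],[0,0,0.138],60],
  [[0,0,0],[0,0,0.138],60],
  [[0,0,0],[0,0,0.138],60],
  [[0,0,0],[0,0,0.138],60],
])

```text
clock: 32.15
position: [545.8, -89.3, 146.4]
ee_rot: [-0.098, 0.995, 0.0, 0.0]
contact_force: [-0.4, -0.1, -2.2]
gripper_width: 65.5
grasp_force: 66.6
```

>>> send_rows([
  [[0,0,0],[0,0,0.138],60],
  [[0,0,0],[0,0,0.138],60],
  [[0,0,0],[0,0,0.138],60],
  [[0,0,0],[0,0,0.138],60],
  [[0,0,0],[0,0,0.138],60],
  [[0,0,0],[0,0,0.138],60],
  [[0,0,0],[0,0,0.138],60],
  [[0,0,0],[0,0,0.138],60],
])

```text
clock: 32.95
position: [545.8, -89.3, 146.5]
ee_rot: [0.438, 0.899, 0.0, 0.0]
contact_force: [0.4, -0.6, -2.6]
gripper_width: 65.7
grasp_force: 66.6
```

>>> send_rows([
  [[0,0,0],[0,0,0.138],60],
  [[0,0,20],[0,0,0],60],
  [[0,0,20],[0,0,0],60],
  [[0,0,20],[0,0,0],60],
  [[0,0,10],[0,0,0],60],
  [[0,0,0],[0,0,0],60],
  [[0,0,0],[0,0,0],60],
  [[0,0,0],[0,0,0],60],
])

```text
clock: 33.75
position: [546.6, -89.8, 77.6]
ee_rot: [0.497, 0.868, 0.001, 0.001]
contact_force: [0.4, 0.1, -0.1]
gripper_width: 65.1
grasp_force: 66.6
```

>>> send_rows([
  [[0,0,0],[0,0,0],60],
  [[0,0,0],[0,0,0],60],
  [[0,0,0],[0,0,0],60],
  [[0,0,0],[0,0,0],60],
])

```text
clock: 34.15
position: [545.7, -90.1, 76.6]
ee_rot: [0.497, 0.868, 0.0, 0.0]
contact_force: [0.1, -0.4, -2.0]
gripper_width: 65.5
grasp_force: 66.6
```

```bash
python3 - <<'E'
from h import *
go([545.5,-92,73],117.2)
a=get_image("side");tabs(a,280,195,65,62,100)
pred([544.5,-92],-2.8,35)
save("v8.png",crop(a,275,195,80,70,8))
E
```

```text
t 34.1 pos [545.7 -90.1  76.6] yaw 120.35 j6 -157.1 w 65.5
shift tool [-1.6 -1.2  3.6]
turn rad [0.0009 0.0002 0.0549] short-way
red [((323.9, 220.1), 44, [322, 215, 326, 225]), ((310.7, 249.9), 9, [309, 249, 312, 251])]
green []
blue [((315.0, 214.2), 4, [314, 213, 316, 215]), ((305.5, 241.2), 83, [301, 234, 311, 247])]
purple []
red tab [327.2 223.2] label c [323.  235.5]
green tab [300.3 215. ] label c [303.1 229.3]
blue tab [304.7 239. ] label c [306.5 247.3]
collar [293.9 210.4 327.5 246.4] foot [300.7 234.  321.2 251.6]
```

```bash
python3 - <<'E'
from h import *
a=get_image("side");b=get_image("top")
L=crop(a,280,190,68,85,7);R=np.vstack([crop(a,220,150,60,50,5),cv2.resize(b,(300,187)),cv2.resize(a,(300,158))])
save("v8.png",np.hstack([L,cv2.resize(R,(300,595))]))
tabs(a,280,195,65,62,120);tabs(a,280,195,65,62,140)
E
```

```text
red [((323.6, 219.8), 32, [322, 216, 325, 224]), ((311.0, 249.7), 7, [310, 249, 312, 251])]
green []
blue [((305.3, 240.8), 77, [301, 234, 310, 246])]
purple [((318.2, 236.2), 4, [317, 235, 319, 237])]
red [((323.6, 219.8), 30, [322, 216, 325, 224])]
green []
blue [((304.7, 237.2), 28, [302, 235, 308, 240]), ((306.1, 243.8), 40, [302, 241, 310, 246])]
purple [((318.2, 236.2), 4, [317, 235, 319, 237])]
```

View pics/v8.png

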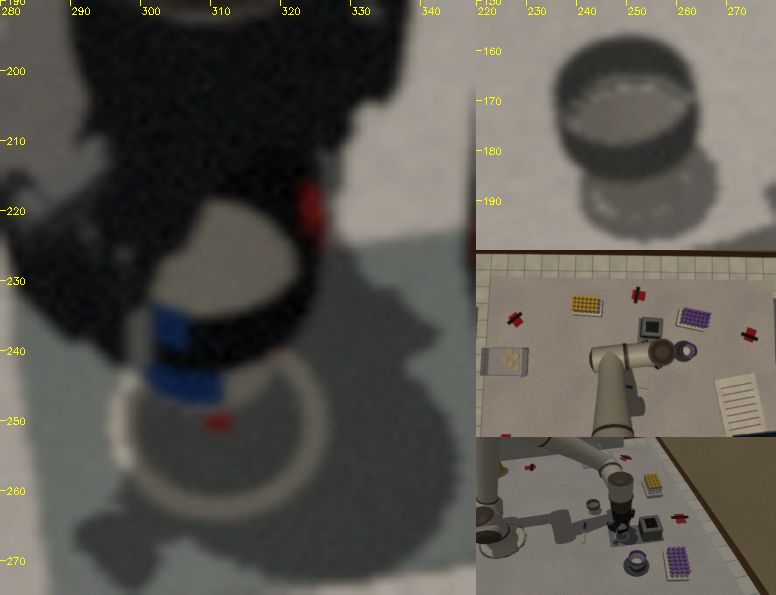

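The picture shows the black pot held upright: red tab (323.6,219.8), blue tab (304.7,237.2), collar bottom at row 242.5. It sits slightly high and about 1.5 mm off. The grey pot and the purple one in the stack are undisturbed. I trim and hold.

>>> send_rows([
  [[-2,0.5,3.8],[0,0,0.04],60],
  [[0,0,0],[0,0,0],60],
  [[0,0,0],[0,0,0],60],
  [[0,0,0],[0,0,0],60],
  [[0,0,0],[0,0,0],60],
  [[0,0,0],[0,0,0],60],
  [[0,0,0],[0,0,0],60],
  [[0,0,0],[0,0,0],60],
])

```text
clock: 35.1
position: [547.1, -91.5, 72.7]
ee_rot: [0.515, 0.857, 0.0, 0.0]
contact_force: [0.2, 0.5, -1.5]
gripper_width: 65.7
grasp_force: 66.6
```

```bash
python3 - <<'E'
from h import *
go([545.5,-92,73],117.2)
a=get_image("side");tabs(a,280,195,65,62,140)
h=cv2.cvtColor(a,cv2.COLOR_RGB2GRAY);print("col u=316 v225..252",h[225:253,316].tolist());print("row 230 u305..335",h[230,305:336].tolist())
print(fitpot({0:(323.6,219.8),240:(304.7,237.2)},[545,-90,0],38.7))
E
```

```text
t 35.1 pos [547.1 -91.5  72.7] yaw 118.06 j6 -159.2 w 65.7
shift tool [ 0.3 -1.7 -0.3]
turn rad [0.0007 0.0001 0.015 ] short-way
red [((324.7, 221.8), 29, [323, 218, 326, 226])]
green []
blue [((305.8, 242.5), 62, [302, 236, 311, 248])]
purple [((322.0, 216.8), 4, [321, 216, 323, 217]), ((314.0, 240.2), 6, [313, 239, 315, 242])]
col u=316 v225..252 [68, 69, 67, 68, 68, 69, 68, 68, 68, 61, 40, 15, 9, 9, 10, 2, 6, 15, 36, 59, 64, 65, 64, 60, 51, 42, 43, 41]
row 230 u305..335 [69, 70, 69, 70, 70, 70, 69, 70, 69, 69, 68, 69, 69, 69, 67, 66, 61, 48, 30, 10, 14, 25, 36, 40, 40, 42, 44, 53, 67, 76, 77]
(array([539.9, -88.8,   5.2]), array([ 0.2, -0.3, -0.2,  0.3]))
```

>>> send_rows([
  [[-0.7,1.3,0],[0,0,0.02],60],
  [[0,0,0],[0,0,0],60],
  [[0,0,0],[0,0,0],60],
  [[0,0,0],[0,0,0],60],
  [[0,0,0],[0,0,0],60],
  [[0,0,0],[0,0,0],60],
  [[0,0,0],[0,0,0],60],
  [[0,0,0],[0,0,0],60],
])

```text
clock: 35.95
position: [548.6, -91.5, 72.7]
ee_rot: [0.523, 0.852, 0.0, 0.0]
contact_force: [-0.8, -0.5, -1.5]
gripper_width: 65.7
grasp_force: 66.6
```

>>> send_rows([
  [[0,0,0],[0,0,0],60],
  [[0,0,0],[0,0,0],60],
  [[0,0,0],[0,0,0],60],
  [[0,0,0],[0,0,0],60],
  [[0,0,0],[0,0,0],60],
  [[0,0,0],[0,0,0],60],
  [[0,0,0],[0,0,0],60],
  [[0,0,0],[0,0,0],60],
])

```text
clock: 36.75
position: [548.6, -91.5, 72.7]
ee_rot: [0.523, 0.852, 0.0, 0.0]
contact_force: [-0.5, -0.9, -1.7]
gripper_width: 65.6
grasp_force: 66.6
```

>>> send_rows([
  [[0,0,0],[0,0,0],60],
  [[0,0,0],[0,0,0],60],
  [[0,0,0],[0,0,0],60],
  [[0,0,0],[0,0,0],60],
  [[0,0,0],[0,0,0],60],
  [[0,0,0],[0,0,0],60],
  [[0,0,0],[0,0,0],60],
  [[0,0,0],[0,0,0],60],
])

```text
clock: 37.55
position: [548.6, -91.5, 72.6]
ee_rot: [0.523, 0.852, 0.0, 0.0]
contact_force: [0.0, 0.1, -1.7]
gripper_width: 65.4
grasp_force: 66.6
```

>>> send_rows([
  [[0,0,0],[0,0,0],60],
  [[0,0,0],[0,0,0],60],
  [[0,0,0],[0,0,-0.1396],60],
  [[0,0,0],[0,0,-0.1396],60],
  [[0,0,0],[0,0,-0.1396],60],
  [[0,0,0],[0,0,-0.1396],60],
  [[0,0,0],[0,0,-0.1396],60],
  [[0,0,0],[0,0,-0.1396],60],
])

```text
clock: 38.35
position: [548.6, -91.5, 72.7]
ee_rot: [0.129, 0.992, 0.0, 0.0]
contact_force: [-0.3, 0.9, -3.1]
gripper_width: 65.7
grasp_force: 66.5
```

>>> send_rows([
  [[0,0,0],[0,0,-0.1396],60],
  [[0,0,0],[0,0,-0.1396],60],
  [[0,0,0],[0,0,-0.1396],60],
  [[0,0,0],[0,0,-0.1396],60],
  [[0,0,0],[0,0,-0.1396],60],
  [[0,0,0],[0,0,-0.1396],60],
  [[0,0,0],[0,0,-0.1396],60],
  [[0,0,0],[0,0,-0.1396],60],
])

```text
clock: 39.15
position: [548.6, -91.5, 72.7]
ee_rot: [-0.416, 0.909, -0.0, 0.0]
contact_force: [-0.6, -0.8, -1.7]
gripper_width: 65.8
grasp_force: 66.5
```

>>> send_rows([
  [[0,0,0],[0,0,-0.1396],60],
  [[0,0,0],[0,0,-0.1396],60],
  [[0,0,0],[0,0,-0.1396],60],
  [[0,0,0],[0,0,-0.1396],60],
  [[0,0,0],[0,0,-0.1396],60],
  [[0,0,0],[0,0,-0.1396],60],
  [[0,0,0],[0,0,-0.1396],60],
  [[0,0,0],[0,0,-0.1396],60],
])

```text
clock: 39.95
position: [548.6, -91.5, 72.7]
ee_rot: [0.835, -0.55, 0.0, -0.0]
contact_force: [-0.3, 0.1, -1.4]
gripper_width: 66.0
grasp_force: 66.5
```

>>> send_rows([
  [[0,0,0],[0,0,-0.1396],60],
  [[0,0,0],[0,0,-0.1396],60],
  [[0,0,0],[0,0,-0.1396],60],
  [[0,0,0],[0,0,-0.1396],60],
  [[0,0,0],[0,0,-0.1396],60],
  [[0,0,0],[0,0,-0.1396],60],
  [[0,0,0],[0,0,-0.1396],60],
  [[0,0,0],[0,0,-0.1396],60],
])

```text
clock: 40.75
position: [548.6, -91.5, 72.7]
ee_rot: [1.0, -0.024, 0.0, -0.0]
contact_force: [-0.0, 0.4, -1.0]
gripper_width: 65.5
grasp_force: 66.5
```

```bash
python3 - <<'E'
from h import *
go([548.5,-91.5,73],-2.8)
a=get_image("side");tabs(a,280,195,65,62,110);tabs(a,280,195,65,62,140)
h=cv2.cvtColor(a,cv2.COLOR_RGB2GRAY);print("col u=316 v225..252",h[225:253,316].tolist());print("row 230 u285..335",h[230,285:336].tolist())
E
```

```text
t 40.8 pos [548.6 -91.5  72.7] yaw -2.80 j6 80.0 w 65.5
shift tool [-0.1 -0.  -0.3]
turn rad [-0.0002 -0.0006 -0.0001] short-way
red [((306.6, 241.8), 92, [301, 235, 314, 250])]
green [((327.6, 223.6), 18, [326, 220, 329, 227])]
blue [((302.3, 216.4), 16, [300, 214, 305, 218])]
purple [((323.2, 216.8), 4, [323, 216, 324, 218])]
red [((306.1, 241.4), 75, [301, 235, 314, 249])]
green []
blue [((301.9, 216.5), 13, [300, 214, 303, 218])]
purple [((323.2, 216.8), 4, [323, 216, 324, 218])]
col u=316 v225..252 [64, 67, 57, 63, 76, 67, 51, 39, 30, 26, 26, 22, 15, 14, 12, 12, 14, 16, 10, 12, 13, 16, 35, 58, 61, 53, 43, 41]
row 230 u285..335 [108, 103, 101, 97, 94, 90, 88, 86, 84, 81, 74, 58, 35, 13, 15, 36, 55, 63, 65, 67, 63, 56, 41, 26, 24, 29, 34, 36, 42, 53, 64, 67, 66, 63, 52, 39, 27, 27, 39, 51, 52, 36, 18, 8, 24, 36, 41, 44, 52, 68, 75]
```

>>> send_rows([
  [[-3,-1.5,0],[0,0,0],60],
  [[0,0,0],[0,0,0],60],
  [[0,0,0],[0,0,0],60],
  [[0,0,0],[0,0,0],60],
  [[0,0,0],[0,0,0],60],
  [[0,0,0],[0,0,0],60],
  [[0,0,0],[0,0,0],60],
  [[0,0,0],[0,0,0],60],
])

```text
clock: 41.6
position: [545.7, -89.9, 72.7]
ee_rot: [1.0, -0.027, 0.0, -0.0]
contact_force: [-1.3, 0.8, -1.3]
gripper_width: 65.8
grasp_force: 66.5
```

```bash
python3 - <<'E'
from h import *
a=get_image("side");tabs(a,280,195,65,62,110)
h=cv2.cvtColor(a,cv2.COLOR_RGB2GRAY);print("row 230 u285..335",h[230,285:336].tolist())
E
```

```text
red [((305.5, 241.6), 96, [300, 234, 313, 251])]
green [((326.0, 223.3), 17, [325, 220, 327, 227])]
blue [((300.7, 216.4), 19, [299, 213, 302, 219])]
purple [((322.5, 216.8), 4, [322, 216, 323, 218]), ((299.2, 222.0), 5, [298, 220, 301, 224])]
row 230 u285..335 [108, 102, 99, 98, 93, 91, 88, 86, 82, 73, 52, 25, 9, 26, 49, 61, 66, 68, 65, 62, 56, 39, 24, 24, 28, 30, 35, 45, 57, 62, 61, 57, 53, 39, 25, 22, 27, 42, 50, 41, 20, 8, 18, 31, 39, 42, 46, 61, 72, 76, 76]
```

>>> send_rows([
  [[0,0,0],[0,0,0],60],
  [[0,0,0],[0,0,0],60],
  [[0,0,0],[0,0,0],60],
  [[0,0,0],[0,0,0],60],
  [[0,0,0],[0,0,0],60],
  [[0,0,0],[0,0,0],60],
  [[0,0,0],[0,0,0],60],
  [[0,0,0],[0,0,0],60],
])

```text
clock: 42.45
position: [545.7, -89.8, 72.6]
ee_rot: [1.0, -0.027, 0.0, -0.0]
contact_force: [0.2, 0.1, -1.3]
gripper_width: 65.2
grasp_force: 66.5
```

>>> send_rows([
  [[0,0,0],[0,0,0],60],
  [[0,0,0],[0,0,0],60],
  [[0,0,0],[0,0,0],60],
  [[0,0,0],[0,0,0],60],
  [[0,0,0],[0,0,0],60],
  [[0,0,0],[0,0,0],60],
  [[0,0,0],[0,0,0],60],
  [[0,0,0],[0,0,0],60],
])

```text
clock: 43.25
position: [545.7, -89.9, 72.7]
ee_rot: [1.0, -0.027, 0.0, -0.0]
contact_force: [-0.2, 0.6, -2.0]
gripper_width: 65.3
grasp_force: 66.5
```

>>> send_rows([
  [[0,0,0],[0,0,0.1396],60],
  [[0,0,0],[0,0,0.1396],60],
  [[0,0,0],[0,0,0.1396],60],
  [[0,0,0],[0,0,0.1396],60],
  [[0,0,0],[0,0,0.1396],60],
  [[0,0,0],[0,0,0.1396],60],
  [[0,0,0],[0,0,0.1396],60],
  [[0,0,0],[0,0,0.1396],60],
])

```text
clock: 44.05
position: [545.7, -89.8, 72.6]
ee_rot: [0.832, -0.555, 0.0, -0.0]
contact_force: [-0.8, -0.2, -1.8]
gripper_width: 65.4
grasp_force: 66.6
```

>>> send_rows([
  [[0,0,0],[0,0,0.1396],60],
  [[0,0,0],[0,0,0.1396],60],
  [[0,0,0],[0,0,0.1396],60],
  [[0,0,0],[0,0,0.1396],60],
  [[0,0,0],[0,0,0.1396],60],
  [[0,0,0],[0,0,0.1396],60],
  [[0,0,0],[0,0,0.1396],60],
  [[0,0,0],[0,0,0],60],
])

```text
clock: 44.85
position: [545.7, -89.8, 72.7]
ee_rot: [-0.476, 0.879, -0.0, 0.0]
contact_force: [-0.2, 0.1, -2.0]
gripper_width: 65.6
grasp_force: 66.6
```

```bash
python3 - <<'E'
from h import *
go([545.6,-92,73],-122.8)
a=get_image("side");tabs(a,280,195,65,62,110);tabs(a,280,195,65,62,140)
h=cv2.cvtColor(a,cv2.COLOR_RGB2GRAY);print("row 230 u285..335",h[230,285:336].tolist())
E
```

```text
t 44.9 pos [545.7 -89.8  72.7] yaw -123.10 j6 -40.5 w 65.6
shift tool [ 1.9 -1.1 -0.3]
turn rad [-0.0005  0.0005 -0.0052] short-way
red [((299.8, 216.2), 55, [296, 212, 304, 220])]
green [((302.4, 239.5), 51, [298, 236, 307, 243]), ((305.8, 246.7), 44, [301, 244, 310, 249])]
blue []
purple [((295.8, 219.5), 4, [295, 218, 296, 221]), ((302.7, 219.5), 6, [301, 218, 304, 221]), ((296.0, 224.0), 5, [295, 222, 297, 226])]
red [((299.7, 216.2), 50, [296, 212, 304, 220])]
green [((302.4, 239.5), 42, [298, 236, 307, 243]), ((305.8, 246.8), 30, [302, 244, 310, 249])]
blue []
purple [((295.8, 219.5), 4, [295, 218, 296, 221]), ((302.7, 219.5), 6, [301, 218, 304, 221]), ((296.0, 224.0), 5, [295, 222, 297, 226])]
row 230 u285..335 [109, 105, 101, 99, 95, 92, 88, 79, 58, 28, 13, 23, 48, 62, 67, 66, 68, 68, 68, 68, 69, 68, 69, 70, 69, 70, 70, 70, 70, 68, 69, 69, 67, 68, 67, 66, 61, 45, 28, 36, 41, 34, 19, 12, 10, 13, 17, 30, 36, 32, 21]
```

Numbers show the held black pot sits about 4 degrees clockwise of my assumption, and this blue pose has not been held yet. I redo red and green with the yaw corrected, then read blue.

>>> send_rows([
  [[0,0,0],[0,0,0.1349],60],
  [[0,0,0],[0,0,0.1349],60],
  [[0,0,0],[0,0,0.1349],60],
  [[0,0,0],[0,0,0.1349],60],
  [[0,0,0],[0,0,0.1349],60],
  [[0,0,0],[0,0,0.1349],60],
  [[0,0,0],[0,0,0.1349],60],
  [[0,0,0],[0,0,0.1349],60],
])

```text
clock: 45.7
position: [545.7, -89.8, 72.7]
ee_rot: [0.044, 0.999, 0.0, 0.0]
contact_force: [-0.6, 0.0, -0.9]
gripper_width: 65.6
grasp_force: 66.6
```

>>> send_rows([
  [[0,0,0],[0,0,0.1349],60],
  [[0,0,0],[0,0,0.1349],60],
  [[0,0,0],[0,0,0.1349],60],
  [[0,0,0],[0,0,0.1349],60],
  [[0,0,0],[0,0,0.1349],60],
  [[0,0,0],[0,0,0.1349],60],
  [[0,0,0],[0,0,0.1349],60],
  [[-3.5,0.6,0],[0,0,0],60],
])

```text
clock: 46.5
position: [547.8, -92.4, 72.7]
ee_rot: [0.491, 0.871, 0.0, 0.0]
contact_force: [-0.3, -0.3, -2.3]
gripper_width: 65.7
grasp_force: 66.6
```

>>> send_rows([
  [[0,0,0],[0,0,0],60],
  [[0,0,0],[0,0,0],60],
  [[0,0,0],[0,0,0],60],
  [[0,0,0],[0,0,0],60],
  [[0,0,0],[0,0,0],60],
  [[0,0,0],[0,0,0],60],
  [[0,0,0],[0,0,0],60],
  [[0,0,0],[0,0,0],60],
])

```text
clock: 47.3
position: [548.0, -92.5, 72.7]
ee_rot: [0.493, 0.87, 0.0, 0.0]
contact_force: [-0.7, -0.3, -1.4]
gripper_width: 65.5
grasp_force: 66.6
```

```bash
python3 - <<'E'
from h import *
go([548,-92.5,72.7],121)
a=get_image("side");tabs(a,280,195,65,62,140)
E
```

```text
t 47.3 pos [548.  -92.5  72.7] yaw 120.96 j6 -156.2 w 65.5
shift tool [-0.  0. -0.]
turn rad [ 0.0006  0.0001 -0.0007] short-way
red [((324.9, 221.8), 29, [323, 218, 327, 226])]
green []
blue [((306.2, 239.1), 29, [304, 236, 309, 242]), ((307.5, 245.8), 40, [303, 243, 312, 248])]
purple []
```

>>> send_rows([
  [[0,0,0],[0,0,0],60],
  [[0,0,0],[0,0,0],60],
  [[0,0,0],[0,0,0],60],
  [[0,0,0],[0,0,0],60],
  [[0,0,0],[0,0,0],60],
  [[0,0,0],[0,0,0],60],
  [[0,0,0],[0,0,0],60],
  [[0,0,0],[0,0,0],60],
])

```text
clock: 48.15
position: [548.0, -92.5, 72.6]
ee_rot: [0.493, 0.87, 0.0, 0.0]
contact_force: [0.0, -0.2, -0.9]
gripper_width: 65.3
grasp_force: 66.6
```

>>> send_rows([
  [[0,0,0],[0,0,0],60],
  [[0,0,0],[0,0,0],60],
  [[0,0,0],[0,0,0],60],
  [[0,0,0],[0,0,0],60],
  [[0,0,0],[0,0,0],60],
  [[0,0,0],[0,0,0],60],
  [[0,0,0],[0,0,0],60],
  [[0,0,0],[0,0,0],60],
])

```text
clock: 48.95
position: [548.0, -92.5, 72.7]
ee_rot: [0.493, 0.87, 0.0, 0.0]
contact_force: [-0.2, 0.5, -1.2]
gripper_width: 65.9
grasp_force: 66.6
```

>>> send_rows([
  [[0,0,0],[0,0,-0.1397],60],
  [[0,0,0],[0,0,-0.1397],60],
  [[0,0,0],[0,0,-0.1397],60],
  [[0,0,0],[0,0,-0.1397],60],
  [[0,0,0],[0,0,-0.1397],60],
  [[0,0,0],[0,0,-0.1397],60],
  [[0,0,0],[0,0,-0.1397],60],
  [[0,0,0],[0,0,-0.1397],60],
])

```text
clock: 49.75
position: [548.0, -92.5, 72.7]
ee_rot: [-0.046, 0.999, 0.0, 0.0]
contact_force: [-0.5, -0.3, -1.4]
gripper_width: 65.4
grasp_force: 66.5
```

>>> send_rows([
  [[0,0,0],[0,0,-0.1397],60],
  [[0,0,0],[0,0,-0.1397],60],
  [[0,0,0],[0,0,-0.1397],60],
  [[0,0,0],[0,0,-0.1397],60],
  [[0,0,0],[0,0,-0.1397],60],
  [[0,0,0],[0,0,-0.1397],60],
  [[0,0,0],[0,0,-0.1397],60],
  [[0,0,0],[0,0,-0.1397],60],
])

```text
clock: 50.55
position: [548.0, -92.5, 72.7]
ee_rot: [-0.569, 0.822, -0.0, 0.0]
contact_force: [0.4, -0.2, -1.9]
gripper_width: 65.6
grasp_force: 66.5
```

>>> send_rows([
  [[0,0,0],[0,0,-0.1397],60],
  [[0,0,0],[0,0,-0.1397],60],
  [[0,0,0],[0,0,-0.1397],60],
  [[0,0,0],[0,0,-0.1397],60],
  [[0,0,0],[0,0,-0.1397],60],
  [[0,0,0],[0,0,-0.1397],60],
  [[0,0,0],[0,0,-0.1397],60],
  [[0,0,0],[0,0,-0.1397],60],
])

```text
clock: 51.35
position: [548.0, -92.5, 72.7]
ee_rot: [0.918, -0.396, 0.0, -0.0]
contact_force: [-0.0, -1.3, -1.8]
gripper_width: 65.5
grasp_force: 66.5
```

>>> send_rows([
  [[0,0,0],[0,0,-0.1397],60],
  [[0,0,0],[0,0,-0.1397],60],
  [[0,0,0],[0,0,-0.1397],60],
  [[0,0,0],[0,0,-0.1397],60],
  [[0,0,0],[0,0,-0.1397],60],
  [[0,0,0],[0,0,-0.1397],60],
  [[-2.9,-1.4,0],[0,0,0],60],
  [[0,0,0],[0,0,0],60],
])

```text
clock: 52.15
position: [544.5, -91.1, 72.6]
ee_rot: [1.0, 0.008, -0.0, -0.0]
contact_force: [-0.2, 0.8, -2.0]
gripper_width: 65.3
grasp_force: 66.6
```

```bash
python3 - <<'E'
from h import *
go([545.1,-91.2,72.7],1.2)
a=get_image("side");tabs(a,280,195,65,62,110);tabs(a,280,195,65,62,140)
E
```

```text
t 52.1 pos [544.5 -91.1  72.6] yaw 0.91 j6 83.6 w 65.3
shift tool [ 0.6  0.1 -0.1]
turn rad [-0.0003  0.     -0.005 ] short-way
red [((305.4, 242.2), 91, [301, 235, 313, 249])]
green [((325.1, 222.5), 16, [324, 219, 326, 226])]
blue [((300.2, 216.8), 23, [298, 214, 302, 219])]
purple []
red [((305.3, 241.9), 74, [301, 236, 313, 249])]
green [((325.0, 222.2), 13, [324, 219, 326, 225])]
blue [((300.3, 216.9), 17, [299, 215, 302, 219])]
purple []
```

>>> send_rows([
  [[0,0,0],[0,0,0],60],
  [[0,0,0],[0,0,0],60],
  [[0,0,0],[0,0,0],60],
  [[0,0,0],[0,0,0],60],
  [[0,0,0],[0,0,0],60],
  [[0,0,0],[0,0,0],60],
  [[0,0,0],[0,0,0],60],
  [[0,0,0],[0,0,0],60],
])

```text
clock: 53.0
position: [545.1, -91.2, 72.6]
ee_rot: [1.0, 0.009, 0.0, -0.0]
contact_force: [-0.6, 0.3, -1.9]
gripper_width: 65.5
grasp_force: 66.5
```

>>> send_rows([
  [[0,0,0],[0,0,0],60],
  [[0,0,0],[0,0,0],60],
  [[0,0,0],[0,0,0],60],
  [[0,0,0],[0,0,0],60],
  [[0,0,0],[0,0,0],60],
  [[0,0,0],[0,0,0],60],
  [[0,0,0],[0,0,0],60],
  [[0,0,0],[0,0,0],60],
])

```text
clock: 53.8
position: [545.0, -91.2, 72.7]
ee_rot: [1.0, 0.009, 0.0, -0.0]
contact_force: [0.6, 0.7, -1.4]
gripper_width: 65.5
grasp_force: 66.5
```

>>> send_rows([
  [[0,0,0],[0,0,0],60],
  [[0,0,0],[0,0,0],60],
  [[0,0,0],[0,0,0],60],
  [[0,0,0],[0,0,0],60],
  [[0,0,0],[0,0,0],60],
  [[0,0,0],[0,0,0],60],
  [[0,0,0],[0,0,0.1393],60],
  [[0,0,0],[0,0,0.1393],60],
])

```text
clock: 54.6
position: [545.1, -91.2, 72.7]
ee_rot: [0.991, -0.132, 0.0, -0.0]
contact_force: [0.4, -0.2, -0.8]
gripper_width: 65.5
grasp_force: 66.6
```

>>> send_rows([
  [[0,0,0],[0,0,0.1393],60],
  [[0,0,0],[0,0,0.1393],60],
  [[0,0,0],[0,0,0.1393],60],
  [[0,0,0],[0,0,0.1393],60],
  [[0,0,0],[0,0,0.1393],60],
  [[0,0,0],[0,0,0.1393],60],
  [[0,0,0],[0,0,0.1393],60],
  [[0,0,0],[0,0,0.1393],60],
])

```text
clock: 55.4
position: [545.1, -91.2, 72.7]
ee_rot: [0.771, -0.637, 0.0, -0.0]
contact_force: [0.5, -0.0, -1.3]
gripper_width: 65.4
grasp_force: 66.6
```

>>> send_rows([
  [[0,0,0],[0,0,0.1393],60],
  [[0,0,0],[0,0,0.1393],60],
  [[0,0,0],[0,0,0.1393],60],
  [[0,0,0],[0,0,0.1393],60],
  [[0,0,0],[0,0,0.1393],60],
  [[-2.1,-1.6,0],[0,0,0],60],
  [[0,0,0],[0,0,0],60],
  [[0,0,0],[0,0,0],60],
])

```text
clock: 56.2
position: [547.6, -90.1, 72.6]
ee_rot: [-0.511, 0.86, -0.0, 0.0]
contact_force: [-0.7, 0.7, -1.7]
gripper_width: 65.7
grasp_force: 66.6
```

```bash
python3 - <<'E'
from h import *
go([547.1,-90,72.7],-118.8)
a=get_image("side");tabs(a,280,195,65,62,120)
E
```

```text
t 56.2 pos [547.6 -90.1  72.6] yaw -118.52 j6 -35.9 w 65.7
shift tool [ 0.2  0.4 -0.1]
turn rad [-0.0004  0.0005  0.0048] short-way
red [((300.2, 216.9), 49, [297, 213, 304, 221])]
green [((305.9, 243.3), 91, [300, 237, 312, 249])]
blue []
purple [((296.0, 225.5), 4, [295, 225, 297, 226])]
```

>>> send_rows([
  [[0,0,0],[0,0,0],60],
  [[0,0,0],[0,0,0],60],
  [[0,0,0],[0,0,0],60],
  [[0,0,0],[0,0,0],60],
  [[0,0,0],[0,0,0],60],
  [[0,0,0],[0,0,0],60],
  [[0,0,0],[0,0,0],60],
  [[0,0,0],[0,0,0],60],
])

```text
clock: 57.05
position: [547.5, -90.1, 72.7]
ee_rot: [-0.51, 0.86, -0.0, 0.0]
contact_force: [-0.3, -0.9, -0.7]
gripper_width: 65.2
grasp_force: 66.6
```

>>> send_rows([
  [[0,0,0],[0,0,0],60],
  [[0,0,0],[0,0,0],60],
  [[0,0,0],[0,0,0],60],
  [[0,0,0],[0,0,0],60],
  [[0,0,0],[0,0,0],60],
  [[0,0,0],[0,0,0],60],
  [[0,0,0],[0,0,0],60],
  [[0,0,0],[0,0,0],60],
])

```text
clock: 57.85
position: [547.5, -90.1, 72.7]
ee_rot: [-0.51, 0.86, -0.0, 0.0]
contact_force: [-0.7, 0.6, -1.5]
gripper_width: 65.6
grasp_force: 66.6
```

>>> send_rows([
  [[0,0,0],[0,0,0],60],
  [[0,0,0],[0,0,0],60],
  [[0,0,0],[0,0,0],60],
  [[0,0,0],[0,0,0],60],
  [[0,0,0],[0,0,0],60],
  [[0,0,0],[0,0,0],60],
  [[0,0,0],[0,0,0],60],
  [[0,0,0],[0,0,0],60],
])

```text
clock: 58.65
position: [547.5, -90.1, 72.7]
ee_rot: [-0.51, 0.86, -0.0, 0.0]
contact_force: [0.8, -0.2, -0.8]
gripper_width: 65.5
grasp_force: 66.6
```

>>> send_rows([
  [[0,0,-15],[0,0,0],60],
  [[0,0,-30],[0,0,0],60],
  [[0,0,-30],[0,0,0],60],
  [[0,0,-20],[0,0,0],60],
  [[0,0,0],[0,0,0],60],
  [[0,0,0],[0,0,0],60],
])

```text
clock: 59.25
position: [547.0, -90.0, 167.3]
ee_rot: [-0.51, 0.86, 0.0, 0.0]
contact_force: [0.3, 0.2, -2.9]
gripper_width: 65.4
grasp_force: 66.7
```

>>> send_rows([
  [[29.8,-20.9,0],[0,0,0],60],
  [[29.8,-20.9,0],[0,0,0],60],
  [[29.8,-20.9,0],[0,0,0],60],
  [[29.8,-20.9,0],[0,0,0],60],
  [[29.8,-20.9,0],[0,0,0],60],
  [[0,0,0],[0,0,0],60],
  [[0,0,0],[0,0,0],60],
  [[0,0,0],[0,0,0],60],
])

```text
clock: 60.05
position: [567.0, -270.2, 166.3]
ee_rot: [-0.51, 0.86, 0.001, -0.001]
contact_force: [-0.6, 0.8, -1.9]
gripper_width: 65.6
grasp_force: 66.9
```

>>> send_rows([
  [[0,0,0],[0,0,0],60],
  [[0,0,0],[0,0,0],60],
  [[0,0,0],[0,0,0],60],
  [[0,0,0],[0,0,0],60],
])

```text
clock: 60.45
position: [567.8, -270.5, 167.9]
ee_rot: [-0.511, 0.86, -0.0, 0.0]
contact_force: [0.7, -0.7, -0.9]
gripper_width: 65.4
grasp_force: 66.9
```

```bash
python3 - <<'E'
from h import *
go([567.7,-271.2,165])
a=get_image("side");tabs(a,300,240,90,100)
p=monitor.read_state()["position"];pred(p[:2]+[-.4,-1.2],-118.6-124,p[2]-37.8)
E
```

```text
t 60.5 pos [ 567.8 -270.5  167.9] yaw -118.60 j6 -17.8 w 65.4
shift tool [ 0.7 -0.2  2.9]
turn rad [-0.0008  0.0006 -0.    ] short-way
red []
green [((339.9, 302.3), 112, [334, 296, 347, 308]), ((338.1, 320.3), 23, [335, 318, 341, 322])]
blue [((360.5, 300.5), 18, [359, 298, 362, 303])]
purple [((342.7, 314.0), 281, [325, 297, 362, 326])]
red tab [333.4 266.5] label c [335.6 281.9]
green tab [340.6 298.5] label c [340.9 305.6]
blue tab [366.9 277.2] label c [360.2 289.9]
collar [326.1 260.9 367.8 306. ] foot [332.5 286.3 357.4 309.5]
```

>>> send_rows([
  [[0.7,0,10],[0,0,0],60],
  [[0,0,10],[0,0,0],60],
  [[0,0,10],[0,0,0],60],
  [[0,0,8],[0,0,0],60],
  [[0,0,6],[0,0,0],60],
  [[0,0,3],[0,0,0],60],
  [[0,0,0],[0,0,0],60],
  [[0,0,0],[0,0,0],60],
])

```text
clock: 61.3
position: [567.7, -271.7, 120.9]
ee_rot: [-0.51, 0.86, -0.0, 0.001]
contact_force: [1.4, 0.6, -1.8]
gripper_width: 65.5
grasp_force: 66.9
```

>>> send_rows([
  [[0,0,3],[0,0,0],60],
  [[0,0,3],[0,0,0],60],
  [[0,0,0],[0,0,0],60],
  [[0,0,0],[0,0,0],60],
])

```text
clock: 61.7
position: [567.4, -271.6, 114.6]
ee_rot: [-0.51, 0.86, -0.0, 0.0]
contact_force: [0.1, 0.7, -1.2]
gripper_width: 65.5
grasp_force: 66.9
```

>>> send_rows([
  [[0,0,1.5],[0,0,0],60],
  [[0,0,1.5],[0,0,0],60],
  [[0,0,0],[0,0,0],60],
  [[0,0,0],[0,0,0],60],
])

```text
clock: 62.1
position: [567.5, -271.5, 111.6]
ee_rot: [-0.51, 0.86, -0.0, 0.0]
contact_force: [1.4, 0.4, -2.8]
gripper_width: 65.7
grasp_force: 66.9
```

>>> send_rows([
  [[0,0,1],[0,0,0],60],
  [[0,0,1],[0,0,0],60],
  [[0,0,0],[0,0,0],60],
  [[0,0,0],[0,0,0],60],
])

```text
clock: 62.5
position: [567.6, -271.6, 109.7]
ee_rot: [-0.51, 0.86, -0.0, 0.0]
contact_force: [1.2, 0.3, -1.5]
gripper_width: 65.5
grasp_force: 67.0
```

>>> send_rows([
  [[0,0,1],[0,0,0],60],
  [[0,0,0],[0,0,0],60],
  [[0,0,0],[0,0,0],60],
])

```text
clock: 62.8
position: [567.5, -271.6, 108.7]
ee_rot: [-0.51, 0.86, -0.0, 0.0]
contact_force: [1.3, -0.2, -0.8]
gripper_width: 65.4
grasp_force: 67.1
```

>>> send_rows([
  [[0,0,0.7],[0,0,0],60],
  [[0,0,0],[0,0,0],60],
  [[0,0,0],[0,0,0],60],
])

```text
clock: 63.1
position: [567.5, -271.6, 108.3]
ee_rot: [-0.51, 0.86, -0.0, 0.0]
contact_force: [-0.0, 1.0, 2.7]
gripper_width: 65.6
grasp_force: 67.2
```

>>> send_rows([
  [[0,0,0.6],[0,0,0],60],
  [[0,0,0],[0,0,0],60],
  [[0,0,0],[0,0,0],85],
  [[0,0,0],[0,0,0],85],
  [[0,0,0],[0,0,0],85],
  [[0,0,0],[0,0,0],85],
  [[0,0,-10],[0,0,0],85],
  [[0,0,-30],[0,0,0],85],
])

```text
clock: 63.9
position: [565.4, -271.0, 145.0]
ee_rot: [-0.51, 0.86, 0.003, -0.002]
contact_force: [0.2, -0.2, -0.7]
gripper_width: 85.2
grasp_force: 0.0
```

>>> send_rows([
  [[0,0,-40],[0,0,0],85],
  [[0,0,-30],[0,0,0],85],
  [[0,0,0],[0,0,0],85],
  [[0,0,0],[0,0,0],85],
  [[0,0,0],[0,0,0],85],
  [[0,0,0],[0,0,0],85],
])

```text
clock: 64.5
position: [566.7, -271.4, 216.0]
ee_rot: [-0.51, 0.86, 0.001, -0.001]
contact_force: [0.3, 0.9, -0.4]
gripper_width: 84.7
grasp_force: 0.0
```

```bash
python3 - <<'E'
from h import *
np.set_printoptions(precision=1,suppress=True)
go([443.5,117,217],None)
a=get_image("side");b=get_image("top");tabs(a,300,240,90,100);pred([567.2,-272.3],117.4,70)
s=cv2.imread("pics/side0.png")[:,:,::-1];t=cv2.imread("pics/top0.png")[:,:,::-1]
for n,x,y,o in(("side",a,s,(225,150,275,205)),("top",b,t,(255,245,300,290))):
    u0,v0,u1,v1=o;T=y[v0+8:v1-8,u0+8:u1-8];r=cv2.matchTemplate(np.ascontiguousarray(x[v0-30:v1+30,u0-30:u1+30]),np.ascontiguousarray(T),cv2.TM_CCOEFF_NORMED);_,m,_,l=cv2.minMaxLoc(r);print(n,"grey shift",l[0]-38,l[1]-38,m)
E
```

```text
t 64.5 pos [ 566.7 -271.4  216. ] yaw -118.64 j6 -17.8 w 84.7
shift tool [-281.8  294.3   -0.4]
turn rad [ 0. -0. -0.] short-way
red [((332.3, 285.0), 55, [329, 281, 336, 290])]
green [((337.7, 316.7), 81, [333, 312, 343, 322])]
blue [((360.5, 294.0), 36, [358, 289, 363, 299])]
purple [((344.5, 318.1), 222, [325, 305, 361, 326])]
red tab [332.3 282.8] label c [334.5 296.7]
green tab [339.  313.6] label c [339.4 319.6]
blue tab [363.9 293.1] label c [357.7 304.4]
collar [325.5 277.5 364.7 320.4] foot [331.5 300.6 355.1 322.9]
side grey shift 0 0 0.9990683197975159
top grey shift 0 0 0.9998304843902588
```

>>> send_rows([
  [[-28.2,29.4,0],[0,0,0],85],
  [[-28.2,29.4,0],[0,0,0],85],
  [[-28.2,29.4,0],[0,0,0],85],
  [[-28.2,29.4,0],[0,0,0],85],
  [[-28.2,29.4,0],[0,0,0],85],
  [[-28.2,29.4,0],[0,0,0],85],
  [[-28.2,29.4,0],[0,0,0],85],
  [[-28.2,29.4,0],[0,0,0],85],
])

```text
clock: 65.4
position: [468.2, 40.4, 217.1]
ee_rot: [-0.51, 0.86, -0.0, 0.0]
contact_force: [0.4, 0.6, -0.1]
gripper_width: 84.8
grasp_force: 0.0
```

>>> send_rows([
  [[-28.2,29.4,0],[0,0,0],85],
  [[-28.2,29.4,0],[0,0,0],85],
  [[0,0,30],[0,0,0],85],
  [[0,0,30],[0,0,0],85],
  [[0,0,0],[0,0,0],85],
  [[0,0,0],[0,0,0],85],
  [[0,0,0],[0,0,0],85],
  [[0,0,0],[0,0,0],85],
])

```text
clock: 66.2
position: [445.5, 117.0, 158.7]
ee_rot: [-0.51, 0.86, -0.0, 0.002]
contact_force: [1.2, -0.3, 0.1]
gripper_width: 84.9
grasp_force: 0.0
```

```bash
python3 - <<'E'
from h import *
go([443.5,117.2,37],-118.6)
a=get_image("side");s=cv2.imread("pics/side0.png")[:,:,::-1]
x,y,o=a,s,(225,150,275,205)
u0,v0,u1,v1=o;T=y[v0+14:v1-10,u0+8:u1-8];r=cv2.matchTemplate(np.ascontiguousarray(x[v0-30:v1+30,u0-30:u1+30]),np.ascontiguousarray(T),cv2.TM_CCOEFF_NORMED);_,m,_,l=cv2.minMaxLoc(r);print("grey shift",l[0]-38,l[1]-44,m)
E
```

```text
t 66.2 pos [445.5 117.  158.7] yaw -118.66 j6 -63.7 w 84.9
shift tool [  1.2   2.1 121.7]
turn rad [-0.002   0.003  -0.0011] short-way
grey shift 0 0 0.8053731918334961
```

>>> send_rows([
  [[0.5,1,25],[0,0,0],85],
  [[0,0,25],[0,0,0],85],
  [[0,0,25],[0,0,0],85],
  [[0,0,20],[0,0,0],85],
  [[0,0,15],[0,0,0],85],
  [[0,0,11],[0,0,0],85],
  [[0,0,0],[0,0,0],85],
  [[0,0,0],[0,0,0],85],
])

```text
clock: 67.05
position: [444.1, 117.1, 36.9]
ee_rot: [-0.51, 0.86, -0.0, 0.001]
contact_force: [-0.0, 0.2, -0.7]
gripper_width: 84.7
grasp_force: 0.0
```

>>> send_rows([
  [[0,0,0],[0,0,0],60],
  [[0,0,0],[0,0,0],60],
  [[0,0,0],[0,0,0],60],
  [[0,0,0],[0,0,0],60],
  [[0,0,0],[0,0,0],60],
  [[0,0,0],[0,0,0],60],
  [[0,0,0],[0,0,0],60],
  [[0,0,0],[0,0,0],60],
])

```text
clock: 67.85
position: [444.4, 117.4, 38.1]
ee_rot: [-0.511, 0.86, -0.0, 0.002]
contact_force: [-1.9, -0.3, 7.4]
gripper_width: 67.3
grasp_force: 65.1
```

>>> send_rows([
  [[0,0,0],[0,0,0],85],
  [[0,0,0],[0,0,0],85],
  [[0,0,0],[0,0,0],85],
  [[0,0,0],[0,0,0],85],
  [[0,0,0],[0,0,0],85],
  [[0,0,0],[0,0,-0.1122],85],
  [[0,0,0],[0,0,-0.1122],85],
  [[0,0,0],[0,0,-0.1122],85],
])

```text
clock: 68.65
position: [443.5, 116.9, 36.2]
ee_rot: [-0.649, 0.761, -0.0, 0.0]
contact_force: [0.5, -0.2, 0.3]
gripper_width: 84.8
grasp_force: 0.0
```

>>> send_rows([
  [[0,0,0],[0,0,-0.1122],85],
  [[0,0,0],[0,0,-0.1122],85],
  [[0,0,0],[0,0,-0.1122],85],
  [[0,0,0],[0,0,-0.1122],85],
  [[0,0,0],[0,0,-0.1122],85],
  [[0,0,0],[0,0,-0.1122],85],
  [[0,0,0],[0,0,-0.1122],85],
  [[0,0,0],[0,0,-0.1122],85],
])

```text
clock: 69.45
position: [443.4, 116.8, 36.2]
ee_rot: [0.915, -0.404, 0.0, -0.0]
contact_force: [0.6, -0.2, 0.8]
gripper_width: 85.1
grasp_force: 0.0
```

>>> send_rows([
  [[0,0,0],[0,0,-0.1122],85],
  [[0,0,0],[0,0,-0.1122],85],
  [[0,0,0],[0,0,-0.1122],85],
  [[0,0,0],[0,0,0],85],
  [[0,0,0],[0,0,0],60],
  [[0,0,0],[0,0,0],60],
  [[0,0,0],[0,0,0],60],
  [[0,0,0],[0,0,0],60],
])

```text
clock: 70.25
position: [443.8, 117.1, 36.6]
ee_rot: [0.969, -0.248, 0.001, -0.0]
contact_force: [0.9, 0.2, 3.0]
gripper_width: 65.4
grasp_force: 67.4
```

>>> send_rows([
  [[0,0,0],[0,0,0],60],
  [[0,0,0],[0,0,0],60],
  [[0,0,0],[0,0,0],60],
  [[0,0,0],[0,0,0],60],
])

```text
clock: 70.65
position: [443.8, 117.1, 36.6]
ee_rot: [0.969, -0.247, 0.001, -0.0]
contact_force: [0.2, 0.6, 5.4]
gripper_width: 65.5
grasp_force: 67.4
```

>>> send_rows([
  [[0,0,-10],[0,0,0],60],
  [[0,0,-20],[0,0,0],60],
  [[0,0,-30],[0,0,0],60],
  [[0,0,-35],[0,0,0],60],
  [[0,0,-35],[0,0,0],60],
  [[0,0,-25],[0,0,0],60],
  [[0,0,-12],[0,0,0],60],
  [[0,0,0],[0,0,0],60],
])

```text
clock: 71.45
position: [443.5, 117.0, 205.0]
ee_rot: [0.969, -0.247, 0.001, -0.001]
contact_force: [1.8, -0.1, -1.4]
gripper_width: 65.3
grasp_force: 67.0
```

>>> send_rows([
  [[0,0,0],[0,0,0],60],
  [[0,0,0],[0,0,0],60],
  [[0,0,0],[0,0,0],60],
])

```text
clock: 71.75
position: [442.7, 116.5, 202.1]
ee_rot: [0.969, -0.247, -0.001, 0.001]
contact_force: [0.9, 0.1, -1.3]
gripper_width: 65.1
grasp_force: 67.0
```

```bash
python3 - <<'E'
from h import *
go([567.4,-272.3,202])
E
```

```text
t 71.8 pos [442.7 116.5 202.1] yaw -28.65 j6 26.2 w 65.1
shift tool [295.8 281.4   0.4]
turn rad [0.002 0.001 0.   ] short-way
```

>>> send_rows([
  [[29.5,28.1,0],[0,0,0],60],
  [[29.5,28.1,0],[0,0,0],60],
  [[29.5,28.1,0],[0,0,0],60],
  [[29.5,28.1,0],[0,0,0],60],
  [[29.5,28.1,0],[0,0,0],60],
  [[29.5,28.1,0],[0,0,0],60],
  [[29.5,28.1,0],[0,0,0],60],
  [[29.5,28.1,0],[0,0,0],60],
])

```text
clock: 72.55
position: [542.7, -195.2, 202.2]
ee_rot: [0.969, -0.247, -0.001, -0.0]
contact_force: [1.5, 0.6, -2.8]
gripper_width: 65.3
grasp_force: 67.2
```

>>> send_rows([
  [[29.5,28.1,0],[0,0,0],60],
  [[29.5,28.1,0],[0,0,0],60],
  [[0,0,0],[0,0,0],60],
  [[0,0,0],[0,0,0],60],
  [[0,0,0],[0,0,0],60],
  [[0,0,0],[0,0,0],60],
  [[0,0,0],[0,0,0],60],
  [[0,0,0],[0,0,0],60],
])

```text
clock: 73.35
position: [567.6, -270.4, 203.7]
ee_rot: [0.969, -0.247, 0.001, -0.0]
contact_force: [-0.3, 0.3, -0.8]
gripper_width: 65.1
grasp_force: 67.4
```

>>> send_rows([
  [[0,0,0],[0,0,0],60],
  [[0,0,0],[0,0,0],60],
  [[0,0,0],[0,0,0],60],
  [[0,0,0],[0,0,0],60],
  [[0,0,0],[0,0,0],60],
  [[0,0,0],[0,0,0],60],
])

```text
clock: 73.95
position: [567.6, -271.2, 203.3]
ee_rot: [0.969, -0.247, 0.0, -0.0]
contact_force: [0.0, 0.4, -1.6]
gripper_width: 65.4
grasp_force: 67.4
```

```bash
python3 - <<'E'
from h import *
go([567.4,-272.3,202],-28.65)
a=get_image("side")
p=monitor.read_state()["position"];pred(p[:2],0,p[2]-37)
h=cv2.cvtColor(a,cv2.COLOR_RGB2GRAY)
print(h[262:312:2,316:378:2])
E
```

```text
t 74.0 pos [ 567.6 -271.2  203.3] yaw -28.65 j6 72.2 w 65.4
shift tool [0.4 1.  1.3]
turn rad [-0.0005 -0.0004  0.0001] short-way
red tab [368.6 265.6] label c [361.6 279.4]
green tab [333.4 256. ] label c [335.8 272.3]
blue tab [342.5 288.5] label c [342.5 296.3]
collar [326.5 249.6 369.8 296.3] foot [333.1 276.7 358.9 300.4]
[[ 67  59  48  45  43  44  60  43  35  23  13  15  14  11  18  13  15  13
   10  13  11  15  32  35  36  38  40  40  40  41  53]
 [ 46  45  43  44  43  47  57  36  36  23  11  11  22  31  31  24  13  14
   10  12  13  22  36  34  36  37  40  41  42  48  74]
 [ 45  43  43  43  44  52  55  38  38  20   7  12  23  30  31  25  16  13
   20  16  20  42  39  39  35  34  40  46  48  59  91]
 [ 44  43  43  45  45  55  53  43  46  17   9  23  36  31  31  24  12  17
   41  19  35  65  50  38  37  35  46  65  68  74 114]
 [ 42  43  44  43  45  53  57  55  36  15  14  33  72  61  42  25  16  41
   43  13  45  67  66  42  39  34  41  66  68  78 116]
 [ 45  43  43  45  43  48  64  63  37  16  14  50  79  81  72  32  15  24
   19  13  54  69  68  54  38  37  45  67  69  73 10
[... 1754 characters left out ...]
   69  67  61  25   9  22  63  72  69  68  68  69  69]
 [125 123 121 123  91  19  55  69  68  69  70  71  71  72  69  70  70  68
   68  68  65  34  14  25  65  71  70  71  70  69  69]
 [123 122 120 111  66  15  50  68  68  70  73  71  71  71  71  72  70  68
   68  67  65  41  10  26  64  71  71  70  69  70  72]
 [124 122 111  74  41  11  31  60  68  70  70  72  72  71  72  71  70  71
   69  65  63  37  10  41  67  68  70  69  70  69  72]
 [125 116  75  52  42  13  14  41  66  70  71  72  71  72  70  71  72  70
   68  66  60  23  10  38  65  70  71  69  68  70  71]
 [120  89  52  50  45  19  10  11  41  64  70  72  71  72  72  72  70  72
   69  61  40   8  16  32  43  67  69  69  69  68  72]]
```

>>> send_rows([
  [[0.3,0.6,12],[0,0,0],60],
  [[0,0,12],[0,0,0],60],
  [[0,0,10],[0,0,0],60],
  [[0,0,10],[0,0,0],60],
  [[0,0,6],[0,0,0],60],
  [[0,0,3],[0,0,0],60],
  [[0,0,0],[0,0,0],60],
  [[0,0,0],[0,0,0],60],
])

```text
clock: 74.8
position: [568.0, -271.9, 150.8]
ee_rot: [0.969, -0.247, 0.001, -0.0]
contact_force: [-0.7, 1.2, -1.6]
gripper_width: 65.3
grasp_force: 67.3
```

>>> send_rows([
  [[0,0,3],[0,0,0],60],
  [[0,0,3],[0,0,0],60],
  [[0,0,0],[0,0,0],60],
  [[0,0,0],[0,0,0],60],
])

```text
clock: 75.2
position: [567.4, -272.0, 144.4]
ee_rot: [0.969, -0.247, 0.0, -0.0]
contact_force: [-1.6, -0.7, -1.0]
gripper_width: 65.4
grasp_force: 67.4
```

>>> send_rows([
  [[0,0,1.5],[0,0,0],60],
  [[0,0,1.5],[0,0,0],60],
  [[0,0,0],[0,0,0],60],
  [[0,0,0],[0,0,0],60],
])

```text
clock: 75.6
position: [567.4, -272.2, 141.7]
ee_rot: [0.969, -0.247, 0.0, 0.0]
contact_force: [-1.9, -1.1, 3.2]
gripper_width: 65.4
grasp_force: 68.0
```

>>> send_rows([
  [[-0.5,0.8,0],[0,0,0],60],
  [[0,0,1],[0,0,0],60],
  [[0,0,0],[0,0,0],60],
  [[0,0,0],[0,0,0],60],
])

```text
clock: 76.0
position: [566.7, -272.1, 139.8]
ee_rot: [0.969, -0.247, 0.0, -0.0]
contact_force: [0.4, -0.8, -1.3]
gripper_width: 65.3
grasp_force: 67.6
```

>>> send_rows([
  [[0,0,1],[0,0,0],60],
  [[0,0,0],[0,0,0],60],
  [[0,0,0],[0,0,0],60],
])

```text
clock: 76.3
position: [566.7, -272.1, 139.0]
ee_rot: [0.969, -0.247, 0.0, -0.0]
contact_force: [-0.3, -0.1, -0.5]
gripper_width: 65.4
grasp_force: 67.6
```

Force cleared. Continue to home.

>>> send_rows([
  [[0,0,1],[0,0,0],60],
  [[0,0,0],[0,0,0],60],
  [[0,0,0],[0,0,0],60],
])

```text
clock: 76.6
position: [566.7, -272.2, 138.2]
ee_rot: [0.969, -0.247, 0.0, -0.0]
contact_force: [-0.9, -1.0, -1.5]
gripper_width: 65.1
grasp_force: 67.5
```

>>> send_rows([
  [[0,0,1],[0,0,0],60],
  [[0,0,0],[0,0,0],60],
  [[0,0,0],[0,0,0],60],
])

```text
clock: 76.9
position: [566.8, -272.3, 137.3]
ee_rot: [0.969, -0.247, 0.0, -0.0]
contact_force: [-0.8, -1.1, -1.4]
gripper_width: 65.3
grasp_force: 67.5
```

>>> send_rows([
  [[0,0,0.8],[0,0,0],60],
  [[0,0,0],[0,0,0],60],
  [[0,0,0],[0,0,0],60],
])

```text
clock: 77.2
position: [566.7, -272.4, 136.7]
ee_rot: [0.969, -0.247, 0.0, -0.0]
contact_force: [-0.6, -1.7, 0.6]
gripper_width: 65.3
grasp_force: 67.7
```

>>> send_rows([
  [[0,0,0.8],[0,0,0],60],
  [[0,0,0],[0,0,0],60],
  [[0,0,0],[0,0,0],60],
])

```text
clock: 77.5
position: [566.8, -272.4, 136.6]
ee_rot: [0.969, -0.247, 0.001, 0.0]
contact_force: [-3.4, -0.8, 6.3]
gripper_width: 65.0
grasp_force: 68.1
```

>>> send_rows([
  [[0,0,0],[0,0,0],85],
  [[0,0,0],[0,0,0],85],
  [[0,0,0],[0,0,0],85],
  [[0,0,0],[0,0,0],85],
  [[0,0,-10],[0,0,0],85],
  [[0,0,-30],[0,0,0],85],
  [[0,0,-40],[0,0,0],85],
  [[0,0,-40],[0,0,0],85],
])

```text
clock: 78.3
position: [566.5, -272.3, 257.6]
ee_rot: [0.969, -0.247, 0.0, -0.0]
contact_force: [0.4, -0.7, 0.9]
gripper_width: 84.7
grasp_force: 0.0
```

>>> send_rows([
  [[-40,-20,0],[0,0,0],85],
  [[-40,-20,0],[0,0,0],85],
  [[-40,-20,0],[0,0,0],85],
  [[-40,-20,0],[0,0,0],85],
  [[0,0,0],[0,0,0],85],
  [[0,0,0],[0,0,0],85],
  [[0,0,0],[0,0,0],85],
  [[0,0,0],[0,0,0],85],
])

```text
clock: 79.1
position: [465.3, -126.1, 255.7]
ee_rot: [0.969, -0.248, 0.0, -0.0]
contact_force: [-0.1, 0.4, -0.2]
gripper_width: 85.4
grasp_force: 0.0
```

```bash
python3 - <<'E'
from h import *
np.set_printoptions(precision=1,suppress=True,linewidth=250)
go([567,-272,200])
a=get_image("side");b=get_image("top");tabs(a,300,240,90,110)
for z in(40,70,100):print(z,ext("side",567.2,-272.3,z+72,34,30),ext("top",567.2,-272.3,z+72,34,0))
h=cv2.cvtColor(a,cv2.COLOR_RGB2GRAY)
for u in(340,345,350):print("u",u,"v255..342",h[255:343,u].tolist())
for v in(275,285,300,315):print("v",v,"u318..372",h[v,318:372].tolist())
s=cv2.imread("pics/side0.png")[:,:,::-1]
d=cv2.absdiff(np.ascontiguousarray(a),np.ascontiguousarray(s)).max(2)
print("marker diff",d[212:272,222:242].mean(),"racks",d[275:365,398:462].mean(),d[90:152,352:400].mean())
save("fin.png",a)
E
```

```text
t 79.1 pos [ 465.3 -126.1  255.7] yaw -28.71 j6 57.1 w 85.4
shift tool [159.3  79.2  55.8]
turn rad [-0. -0.  0.] short-way
red [((352.5, 240.8), 10, [351, 240, 354, 242]), ((310.7, 249.9), 9, [309, 249, 312, 251])]
green [((338.0, 316.9), 87, [333, 312, 343, 323])]
blue []
purple [((343.2, 318.8), 228, [325, 308, 360, 326])]
40 [325.2 285.  363.3 326.8] [440.8 198.5 472.5 230.1]
70 [325.5 277.5 364.7 320.4] [444.9 197.3 477.6 230. ]
100 [325.8 269.5 366.2 313.6] [449.2 196.  483.  229.8]
u 340 v255..342 [79, 79, 78, 79, 78, 79, 78, 79, 80, 79, 80, 79, 79, 81, 78, 75, 71, 50, 40, 39, 37, 36, 39, 48, 65, 74, 79, 91, 82, 76, 76, 75, 75, 76, 77, 76, 76, 78, 93, 114, 128, 130, 131, 131, 130, 130, 131, 130, 125, 109, 80, 52, 39, 36, 37, 36, 38, 42, 54, 57, 44, 37, 30, 22, 13, 24, 33, 38, 37, 38, 40, 43, 52, 57, 59, 59, 60, 62, 62, 52, 35, 27, 25, 24, 26, 24, 24, 29]
u 345 v255..342 [78, 79, 79, 78, 79, 79, 78, 78, 79, 78, 79, 79, 79, 78, 78, 72, 66, 47, 39, 37, 36, 38, 40, 54, 72, 75, 76, 84, 81, 77, 77, 77, 77, 78, 77, 78, 78, 81, 97, 118, 129, 131, 131, 131, 130, 131, 131, 130, 129, 125
[... 893 characters left out ...]
76, 76, 76, 76, 77, 77, 78, 78, 78, 78, 80, 81, 82, 83, 79, 77, 78, 78, 70, 56, 44, 38, 42, 57, 82, 110, 121, 122, 123, 123, 123, 121]
v 300 u318..372 [123, 122, 121, 122, 124, 119, 97, 61, 35, 35, 39, 43, 53, 64, 77, 101, 121, 128, 130, 130, 130, 131, 130, 131, 131, 130, 130, 131, 130, 131, 131, 131, 131, 131, 128, 118, 96, 82, 78, 76, 74, 73, 66, 53, 56, 86, 112, 123, 126, 123, 122, 121, 121, 123]
v 315 u318..372 [51, 50, 50, 50, 52, 50, 52, 52, 46, 41, 36, 31, 26, 19, 7, 14, 25, 32, 35, 38, 39, 41, 44, 49, 39, 26, 13, 6, 7, 5, 4, 8, 5, 4, 6, 6, 3, 7, 10, 21, 29, 34, 41, 47, 51, 50, 50, 51, 60, 83, 108, 119, 122, 123]
marker diff 23.564166666666665 racks 8.899131944444445 9.317876344086022
```

The numbers agree with a fully nested stack: collar-bottom edges lie near rows 313.5, 320 and 326, against predicted 313.6, 320.4 and 326.8. The gripper is open and clear, so I hand in.

```bash
python3 -c "
from bench import job_done
print(job_done())"
```

```text
the job is handed in; nothing more can be done
None
```

The job is handed in: yellow was absent, purple and then black were read red–green–blue and nested on the holder, and grey is on top with everything let go. Black's red and green were held about 4° off at first, so I repeated both at the right angle before reading blue.

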